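# Turn the trolley wheel until its valve is at the top

### The job

The wheel of a cheese trolley hangs on the leaning service stand and has to be brought round for inflating. Push it round by its spokes with the fingers, first one spoke, then drawing the fingers out and pushing another, until the valve stem is straight up from the axle, at the top of the wheel, and leave it at rest there. Do not push on the valve itself, and leave the other things on the bench where they are.

Things in the scene. Friction and masses are not known exactly. Their poses are not given: they have to be found in the camera images.
- stand: Fixed steel stand. Origin on the bench, 180 mm straight below the wheel's centre; x points away from the robot's side, y to the left seen from the robot, z up (yaw varies). Base plate 240 x 440 x 12 mm, 90 mm before to 150 mm behind the origin. The wheel leans back 0.8 rad: its top towards stand +x, its face to the robot and upward. A 26 mm mast holds the axle from behind, nowhere higher than it.
- cross_bar (a point): Middle of a flat steel bar (400 mm long, 30 wide, 4 thick) fixed across the robot's side of the wheel at axle level, parallel to the wheel, 30 mm in front of the spokes' middle plane; an axle nut of 20 mm stands 8 mm out of it. 16 mm upright rods at stand y = +-190 mm carry it and end level with it. Above it the spokes are freely reached from the robot's side.
- hub (a point): Centre of the wheel, on the axle in the spokes' middle plane, fixed at stand (0, 0, 180) mm; axes of the stand. Hub radius 22 mm, 36 mm deep along the axle; rim inner radius 113 mm, 28 mm deep; black tyre 36 mm thick, outer radius 160 mm.
- wheel (a joint): Angle of the wheel, rad: 0 (or any multiple of 2 pi, it turns without end) when the valve is straight up. Grows clockwise seen from the robot: at pi/2 the valve is on the right (stand -y), at pi at the bottom. Starts between 2.6 and 3.68. Stiff bearing: turns with about 0.15 N m (2 to 3 N on a spoke) and stops at once when not pushed.
- spokes: Five equal straight white spokes, 72 degrees apart, the valve midway between two of them (spokes at 36, 108, 180, 252, 324 degrees from it). Each is a bar 14 mm wide in the wheel's plane and 12 mm deep, free from hub to rim. Origin at the wheel's centre; x along the axle, away from the robot and downward, z towards the valve, turning with the wheel.
- valve: Brass valve stem, 10 mm thick, with a rubber foot of 16 mm, standing on the inside of the rim and pointing to the axle, from radius 115 mm in to radius 85 mm, in the spokes' middle plane. Origin and axes as spokes: the stem lies along its +z.
- valve_tip (a point): Free end of the valve stem, 85 mm from the wheel's centre.
- twelve (a point): Point fixed on the stand where the free end of the valve stem lies when the valve is straight up: 85 mm from the wheel's centre, up the leaning wheel.
- cheese_a: Small round cheese, 110 mm across, 62 mm high, left of the stand; origin under its centre. Leave alone.
- cheese_b: Small round cheese, 100 mm across, 55 mm high, farther left; origin under its centre. Leave alone.
- wrench: Steel wrench 170 mm long lying before the stand; origin under its middle. Leave alone.
- tyre_lever: Flat steel tyre lever 150 mm long, 5 mm thick, lying before the stand; origin under its middle. Leave alone.
- jar: Glass jar with a steel cap, 64 mm across, 85 mm high, right of the stand; origin under its centre. Leave alone.
- brush: Rind brush 190 mm long lying on the right; origin under its middle. Leave alone.
- bowl: White bowl 110 mm across, 45 mm high, far right; origin under its centre. Leave alone.

How it is judged:
On the way, in this order (a step that is already met when the one before it is completed fails the run):
1. a finger pushes a spoke and has turned the wheel (valve tip 30 mm from its start) (contact force between the fingers and spokes above 0.3 N and distance of valve_tip from where it was at the start of the episode above 0.03 m), for 0.05 s.
2. the fingers have left that spoke and are drawn out from between the spokes, towards the robot, the valve not yet at the top (contact force between the fingers and spokes below 0.05 N and x of the grasp point in the frame of spokes below -0.03 m and distance between valve_tip and twelve above 0.02 m), for 0.1 s.
3. a finger pushes a spoke again (contact force between the fingers and spokes above 0.3 N), for 0.05 s.
At the end, for the whole second after the job is handed in: The valve is straight up from the axle (its tip within 12 mm of the top point, about 8 degrees either way) and the wheel is at rest (distance between valve_tip and twelve below 0.012 m and velocity of joint wheel between -0.05 and 0.05 rad/s); the robot touches nothing.
It fails at once if the valve is pushed with more than 3 N (contact force between anything else and valve above 3 N).
It fails at once if another thing on the bench is moved or lifted by more than 30 mm (distance of any of cheese_a, cheese_b, wrench, tyre_lever, jar, brush, bowl from where it was at the start of the episode above 0.03 m).
It also fails if it takes over 58 s, if anything falls off the work surface, if the arm or the gripper's body presses on something with over 40 N, if the wrist force passes 120 N, or if a joint passes its speed limit or range.

### The arm

A 7-joint arm with a two-finger parallel gripper is mounted at the origin on the work surface. World frame = base frame: x ahead of the robot, y to its left, z up, the work surface at z = 0. Lengths are in m, angles in rad, forces in N, time in s.
With the tool pointing down it reaches from about 0.425 to 0.925 m from the base axis. Payload 6.8 kg.
Tool frame: the origin (TCP) lies midway between the tips of the shut fingers; the grasp point (between the pads) lies 19 mm behind it; z points along the fingers, x is the direction in which the jaws open and shut, and the axes are right-handed (so a half turn about z gives the same grasp; the last joint's range is limited). The gripper opens to 85 mm and grips with 20 to 120 N. Pads are 22 mm wide; open, the fingers measure 114 mm over their backs; the gripper's body (76 mm by 85 mm) begins 54 mm behind the grasp point. The pads swing forward as they close: fully open they stand 13 mm farther back than shut.
Start: joints at [-1.434, 0.477, 0.022, 1.555, -0.011, 1.109, -0.083], TCP at [0.164, 0.655, 0.21] pointing down, gripper open.
Joint ranges: [-2.96, 2.96], [-0.34, 2.1], [-1.41, 1.46], [0.24, 2.44], [-1.37, 4.51], [0.17, 1.92], [-2.96, 2.96]. Speed limits (rad/s): [2.39, 2.39, 3.14, 3.14, 3.14, 3.14, 3.14].

### API

Orientations are given as a unit quaternion [w, x, y, z].
In Python, from station import bot, imaging, nets gives the robot as it stands. The module is installed in compiled form; this text tells all that it offers.
- The arm moves only by the tool apply_moves, never from a script. Its argument "moves" is text: rows parted by semicolons, each of 7 numbers parted by spaces: the gripper command: -1 is fully open, 1 is shut, values between are in proportion, then the shift along the tool's x, y, z normalised to -1 to 1, where 1 is 120 mm, then the turn, a rotation vector about the tool's x, y, z normalised to -1 to 1, where 1 is 4 degrees. In form: hand dx dy dz rx ry rz; .... A call has 1 to 12 rows; each row shifts and turns the commanded pose from where the row before left it, along the tool's axes as they then stand; what a row does not reach is not made up. A row lasts 1/12 s, in which the tool goes at most 41.7 mm and 7.16 degrees, less where a joint would pass 70% of its speed; a pose out of reach is approached as far as the arm can. A call with a number of a shift or a turn outside -1 to 1 is refused whole. A call with a gripper value outside its range is refused whole. The fingers move at their own pace and stop on an object; "force" is the grip in N (left out, the last holds). Time passes only in rows, so rows that do not move let the fingers close. It gives the time, the measured TCP pose, the force and the opening at its end, in the units of the state.
- bot.get_obs(): the state, without advancing time (a new reading comes with each control period).
- imaging.read_camera(name): name is "side" or "top" or "wrist"; returns a dict with "image" (400x640x3 uint8, red, green, blue), "fx", "fy", "cx", "cy" (pixels), "view" (4x4, takes a point from world to camera coordinates); the wrist camera has in their place "mount" (4x4, takes a point from camera to tool coordinates, whose origin is the TCP and whose axes are the tool frame's). Camera axes: x right, y down, z forward; pixel columns grow to the right and rows downward; lengths in m; the calibration is good to about 2 mm. A picture is of the moment at which its call begins: read the wrist's pose just before it. There is no depth.
- bot.hand_in(): hands the job in, once; it reports no verdict.
Trained networks look in a picture, given as the dict that the camera call returned (one of the last four; its "shot" number tells which), for a name from the list of things; names that differ only in an ending like _2 or _b are one class to them, and where a whole thing is asked for, a point or a joint stands for the part that bears it (a point fixed in the world has none). Each returns a list of dicts, best first, with "score" (0 to 1); they miss things now and then, are a little off and sometimes report something else, mostly with a low value. They report only what shows in the picture. A call takes as long as a camera call.
- nets.spot_in(picture, name): "rect" ([left, top, right, bottom] in pixels, round what is visible of it).
- nets.outline_of(picture, name): "region" (400x640 bool, what is visible of it) and "rect" ([left, top, right, bottom] in pixels, round what is visible of it).
- nets.spot_point(picture, name): "location" ([column, row] in pixels: a listed point, or the origin of a listed thing).
The state is a dict: "t": time; "q": joint angles; "joint_vel": joint speeds; "joint_torque": joint torques, N m; "eef_pos": TCP position; "tool_rot": TCP orientation; "contact_force": force on the tool from outside, world axes, zero at the start; "torque": the same for the moment, N m; "gripper_width": opening from 0.0 (shut) to 1.0 (fully open).
Only numpy, scipy, OpenCV 4.12 (cv2) and the standard library are available. Lean on these libraries where they do the work, as an engineer would, in place of code of your own. Each camera call takes 0.05 s, during which the arm holds its last target.

## Working session

There is one attempt and no reset: what is moved stays moved. The work goes in short steps, Python scripts to look and compute and a tool call to move; the robot and the scene stay as the last step left them, time stands still between calls to the robot, and variables do not carry over. Pictures are saved under pics/ and viewed, and the job is handed in when it is done.

Besides the shell and the picture viewer there is one more tool, called after "Emit:" as name(argument=value, ...) on one line, values as JSON. apply_moves: Moves the arm, as the interface text tells. Scaled input: -1 to 1 covers 120 mm each way for a shift and 4 degrees each way for a turn. Its arguments: {"type":"object","properties":{"moves":{"type":"string"},"force":{"type":"number"}},"required":["moves"]}

```bash
mkdir -p pics; cat > h.py <<'E'
import numpy as np,cv2
from station import bot,imaging,nets
def save(p,n):
    cv2.imwrite('pics/'+n,cv2.cvtColor(p['image'],cv2.COLOR_RGB2BGR))
E
python3 - <<'E'
from h import *
o=bot.get_obs();print({k:np.round(v,3) for k,v in o.items()})
for c in ['side','top']:
    p=imaging.read_camera(c);save(p,c+'0.png');print(c,p['fx'],p['fy'],p['cx'],p['cy'],np.round(p['view'],4).tolist())
    for n in ['hub','cross_bar','valve_tip','twelve','valve','stand','spokes']:
        r=nets.spot_point(p,n);print(n,[(np.round(x['location'],1).tolist(),round(x['score'],2)) for x in r[:3]])
E
```

```text
{'t': np.float64(0.0), 'q': array([-1.434,  0.478,  0.022,  1.556, -0.012,  1.109, -0.083]), 'joint_vel': array([ 0.   , -0.001, -0.001,  0.001,  0.001, -0.001,  0.001]), 'joint_torque': array([-2.0000e-03, -5.9645e+01,  1.6070e+00, -2.8120e+01,  1.2000e-02,
        9.0000e-03, -0.0000e+00]), 'eef_pos': array([0.163, 0.654, 0.209]), 'tool_rot': array([ 0.001,  0.788,  0.615, -0.001]), 'contact_force': array([-0.333, -0.16 , -1.134]), 'torque': array([-0.039,  0.03 , -0.009]), 'gripper_width': np.float64(1.001)}
side 473.8420823297003 473.8420823297003 317.1189755687387 205.34326011232818 [[0.7807, -0.6246, 0.0186, -0.4132], [-0.455, -0.5886, -0.6682, 0.3379], [0.4283, 0.5133, -0.7437, 1.5314], [0.0, 0.0, 0.0, 1.0]]
hub [([332.5, 192.3], 0.91)]
cross_bar [([332.5, 191.0], 0.81)]
valve_tip [([318.6, 205.8], 0.4)]
twelve [([347.7, 171.0], 0.67), ([331.4, 226.6], 0.34)]
valve []
stand [([332.1, 227.7], 0.59)]
spokes [([336.7, 193.2], 0.75)]
top 386.4946030920766 386.4946030920766 317.6850639454884 195.13753319524452 [[-0.0224, -0.9997, 0.0117, -0.0082], [-0.9984, 0.0218, -0.0515, 0.5305], [0.0512, -0.0129, -0.9986, 1.4467], [0.0, 0.0, 0.0, 1.0]]
hub [([320.9, 172.6], 0.61)]
cross_bar [([320.8, 179.6], 0.7), ([317.6, 153.7], 0.64)]
valve_tip [([441.6, 218.6], 0.74), ([237.7, 191.1], 0.7)]
twelve [([315.0, 151.5], 0.78)]
valve []
stand [([320.6, 180.5], 0.72), ([316.8, 177.0], 0.67)]
spokes [([318.1, 174.0], 0.55)]
```

```bash
python3 - <<'E'
import cv2
a=cv2.imread('pics/side0.png');b=cv2.imread('pics/top0.png')
cv2.imwrite('pics/z1.png',cv2.resize(a[120:280,230:450],None,fx=3.5,fy=3.5,interpolation=cv2.INTER_CUBIC))
cv2.imwrite('pics/z2.png',cv2.resize(b[90:260,210:430],None,fx=3.5,fy=3.5,interpolation=cv2.INTER_CUBIC))
E
```

```text
(no output)
```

View pics/side0.png

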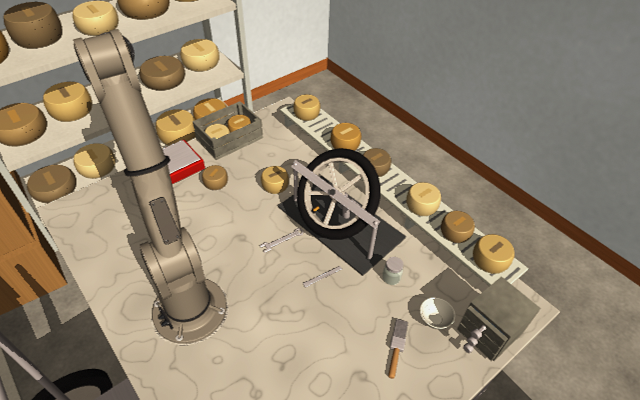

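View pics/top0.png

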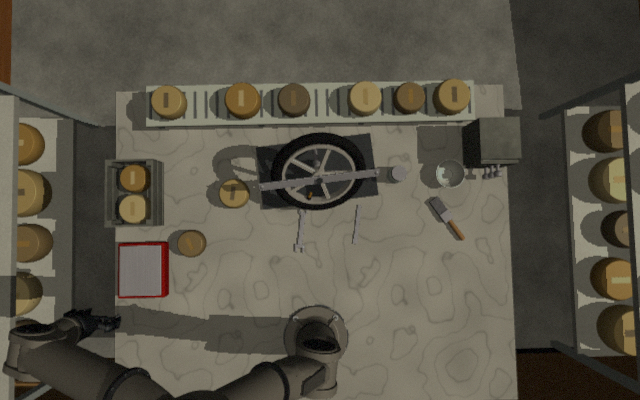

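```bash
sleep 1
```

```text
(no output)
```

View pics/z1.png

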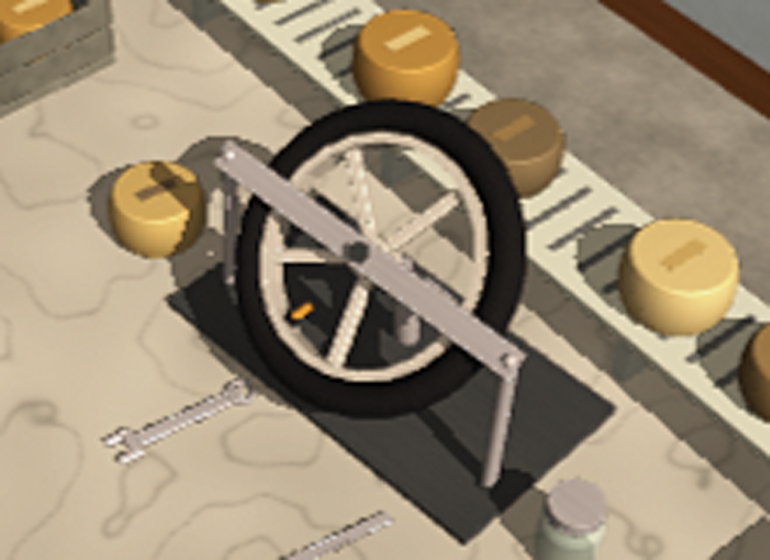

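View pics/z2.png

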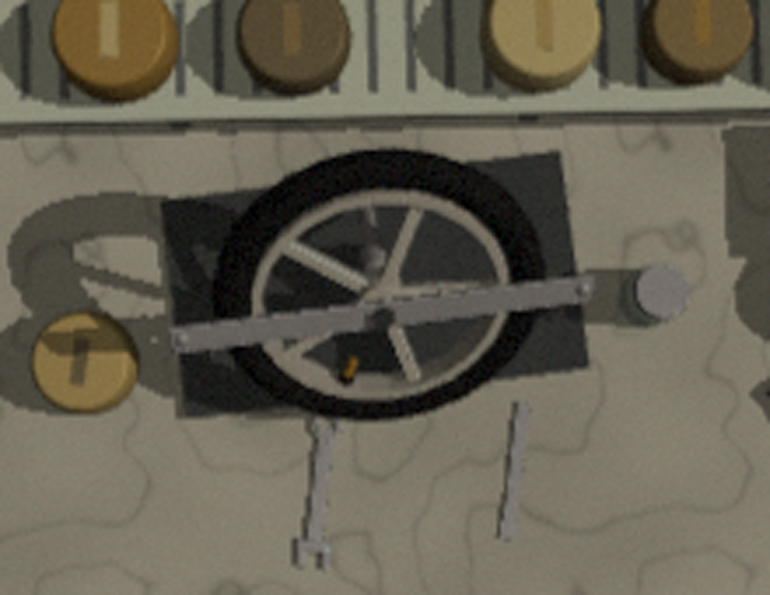

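```bash
cat >> h.py <<'E'
def geo(s):
    x,y,yaw=s[:3]
    R=np.array([[np.cos(yaw),-np.sin(yaw),0],[np.sin(yaw),np.cos(yaw),0],[0,0,1]])
    O=np.array([x,y,0.])
    hub=O+[0,0,.18]; a=R@[np.cos(.8),0,-np.sin(.8)];u=R@[np.sin(.8),0,np.cos(.8)];r=R@[0,-1.,0]
    return O,R,hub,a,u,r
def wp(s,rad,th,ax=0.):  # point on wheel, th clockwise from top, ax along axle
    O,R,hub,a,u,r=geo(s); return hub+rad*(np.cos(th)*u+np.sin(th)*r)+ax*a
def proj(p,X):
    X=np.atleast_2d(X);c=X@p['view'][:3,:3].T+p['view'][:3,3]
    return np.c_[p['fx']*c[:,0]/c[:,2]+p['cx'],p['fy']*c[:,1]/c[:,2]+p['cy']]
E
python3 - <<'E'
from h import *
from scipy.optimize import least_squares
ps=imaging.read_camera('side');pt=imaging.read_camera('top')
zs=lambda x,y:(230+x/3.5-.4,120+y/3.5-.4); zt=lambda x,y:(210+x/3.5-.4,90+y/3.5-.4)
def P(s):
    O,R,hub,a,u,r=geo(s);b=hub-.03*a
    w=lambda *v:O+R@np.array(v)
    S=[(b-.19*r-.002*a,zs(231,153)),(b+.19*r-.002*a,zs(509,358)),(w(-.09,-.22,.012),zs(463,543)),(w(.15,-.22,.012),zs(613,408)),(w(-.09,.22,.012),zs(168,300)),(b-.01*a,zs(357,250)),(wp(s,.095,s[3]),zs(303,311))]
    T=[(b-.19*r-.002*a,zt(181,339)),(b+.19*r-.002*a,zt(585,287)),(w(-.09,-.22,.012),zt(588,367)),(w(.15,-.22,.012),zt(560,152)),(w(-.09,.22,.012),zt(178,418)),(w(.15,.22,.012),zt(163,203)),(wp(s,.095,s[3]),zt(351,368))]
    return S,T
def f(s):
    S,T=P(s)
    return np.r_[(proj(ps,[q[0] for q in S])-[q[1] for q in S]).ravel(),(proj(pt,[q[0] for q in T])-[q[1] for q in T]).ravel()]
r=least_squares(f,[.6,0,0,3.3],loss='soft_l1');print(r.x);print(np.round(f(r.x).reshape(-1,2),1).tolist())
np.save('s.npy',r.x)
s=r.x
for p,n,k in((ps,'o1.png',(120,280,230,450)),(pt,'o2.png',(90,260,210,430))):
    z=3.5;im=cv2.cvtColor(p['image'],cv2.COLOR_RGB2BGR)[k[0]:k[1],k[2]:k[3]];im=cv2.resize(im,None,fx=z,fy=z)
    def L(X,c,cl=False): 
        q=((proj(p,X)-[k[2],k[0]]+.5)*z).astype(int);cv2.polylines(im,[q],cl,c,1)
    t=np.linspace(0,6.283,60)
    for R_ in(.113,.16):L([wp(s,R_,x) for x in t],(0,255,0))
    for d in(36,108,180,252,324):L([wp(s,.022,s[3]+np.radians(d)),wp(s,.113,s[3]+np.radians(d))],(255,0,0))
    L([wp(s,.085,s[3]),wp(s,.115,s[3])],(0,0,255))
    cv2.imwrite('pics/'+n,im)
E
```

```text
[ 0.59507123 -0.02012016  0.10088796  3.52927342]
[[-1.1, 0.9], [-0.5, 1.3], [0.2, -0.5], [1.2, -0.0], [-0.4, -0.4], [-0.4, 0.7], [-0.2, 0.4], [0.1, -0.2], [-0.9, 0.6], [0.3, 0.0], [0.1, -0.8], [1.9, -0.3], [-1.1, -1.5], [-0.2, -0.5]]
```

```bash
sleep 1
```

```text
(no output)
```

View pics/o1.png

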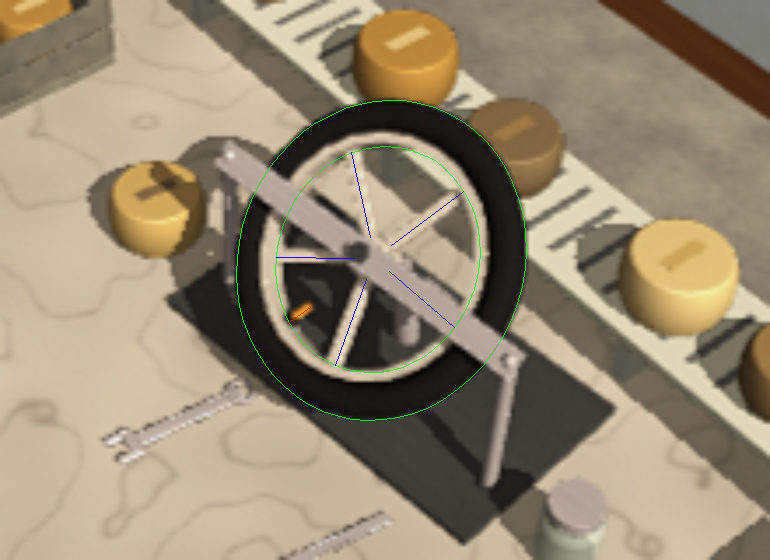

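View pics/o2.png

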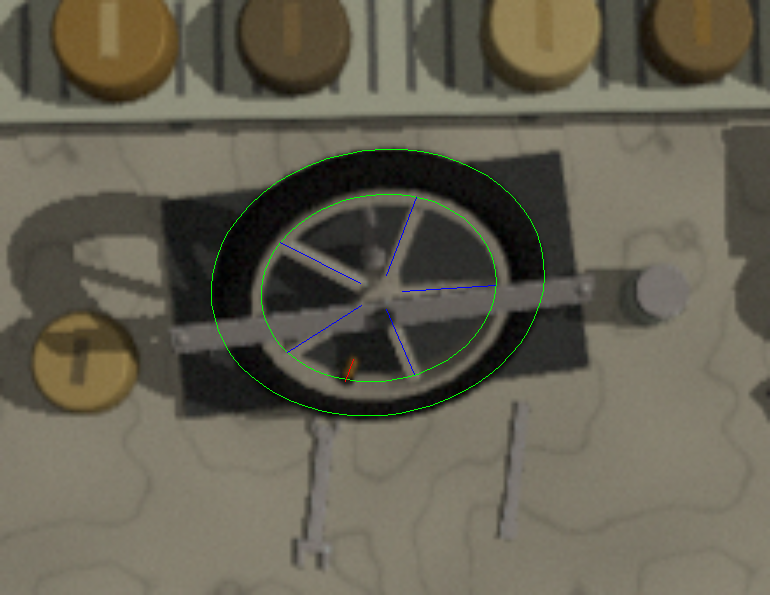

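```bash
cat >> h.py <<'E'
from scipy.spatial.transform import Rotation as Ro
S=np.load('s.npy')
TILT=np.radians(12)
def Rt(tilt=TILT,roll=0.):
    O,R,hub,a,u,r=geo(S)
    z=np.cos(tilt)*a-np.sin(tilt)*u; x=-r; y=np.cross(z,x)
    return Ro.from_matrix(np.c_[x,y,z])
def pt(px,py,ax):  # wheel-plane coords mm: right, up, axle
    O,R,hub,a,u,r=geo(S); return hub+(px*r+py*u+ax*a)/1000
def cur():
    o=bot.get_obs();q=o['tool_rot'];return o,np.array(o['eef_pos']),Ro.from_quat([q[1],q[2],q[3],q[0]])
def inw(p):
    O,R,hub,a,u,r=geo(S);d=(p-hub)*1000;return np.round([d@r,d@u,d@a],1)
def rows(p0,R0,p1,R1,n,g):
    w=(R0.inv()*R1).as_rotvec()/n
    out=[];p=p0.copy();Rc=R0
    for k in range(n):
        t=p0+(p1-p0)*(k+1)/n; d=Rc.inv().apply(t-p)
        D=np.round(d/.12,3);W=np.round(np.degrees(w)/4,2)
        p=p+Rc.apply(D*.12);Rc=Rc*Ro.from_rotvec(np.radians(W*4))
        out.append(f"{g} "+" ".join(f"{v:g}" for v in np.r_[D,W]))
    print("max shift",np.linalg.norm(p1-p0)/n*1000,"turn",np.degrees(np.linalg.norm(w)))
    for i in range(0,n,12):print("; ".join(out[i:i+12]))
    return p,Rc
E
python3 - <<'E'
from h import *
o,p,R=cur();T=pt(-77,60,-110);print(T,pt(-77,33,8))
m=np.array([.42,.30,.42]);
p2,R2=rows(p,R,T,Rt(),24,1)
E
```

```text
[0.55389049 0.05310458 0.30071157] [0.61641372 0.05943391 0.19725247]
max shift 30.12479488628077 turn 1.5681885530444515
1 -0.17 0.182 -0.032 -0.33 0.06 -0.2; 1 -0.172 0.181 -0.028 -0.33 0.06 -0.2; 1 -0.175 0.178 -0.024 -0.33 0.06 -0.2; 1 -0.177 0.177 -0.022 -0.33 0.06 -0.2; 1 -0.179 0.174 -0.018 -0.33 0.06 -0.2; 1 -0.182 0.173 -0.014 -0.33 0.06 -0.2; 1 -0.184 0.17 -0.012 -0.33 0.06 -0.2; 1 -0.187 0.168 -0.008 -0.33 0.06 -0.2; 1 -0.188 0.166 -0.006 -0.33 0.06 -0.2; 1 -0.191 0.162 -0.002 -0.33 0.06 -0.2; 1 -0.194 0.161 0 -0.33 0.06 -0.2; 1 -0.195 0.157 0.004 -0.33 0.06 -0.2
1 -0.198 0.155 0.006 -0.33 0.06 -0.2; 1 -0.2 0.151 0.008 -0.33 0.06 -0.2; 1 -0.202 0.149 0.012 -0.33 0.06 -0.2; 1 -0.204 0.145 0.014 -0.33 0.06 -0.2; 1 -0.206 0.143 0.016 -0.33 0.06 -0.2; 1 -0.208 0.139 0.019 -0.33 0.06 -0.2; 1 -0.211 0.135 0.021 -0.33 0.06 -0.2; 1 -0.212 0.132 0.023 -0.33 0.06 -0.2; 1 -0.214 0.129 0.026 -0.33 0.06 -0.2; 1 -0.216 0.125 0.027 -0.33 0.06 -0.2; 1 -0.218 0.121 0.03 -0.33 0.06 -0.2; 1 -0.219 0.118 0.031 -0.33 0.06 -0.2
```

Emit:
apply_moves(moves="1 -0.17 0.18 -0.09 -0.33 0.06 -0.2; 1 -0.17 0.18 -0.09 -0.33 0.06 -0.2; 1 -0.175 0.18 -0.08 -0.33 0.06 -0.2; 1 -0.18 0.18 -0.08 -0.33 0.06 -0.2; 1 -0.18 0.175 -0.08 -0.33 0.06 -0.2; 1 -0.18 0.17 -0.08 -0.33 0.06 -0.2; 1 -0.185 0.17 -0.07 -0.33 0.06 -0.2; 1 -0.185 0.17 -0.07 -0.33 0.06 -0.2; 1 -0.19 0.165 -0.06 -0.33 0.06 -0.2; 1 -0.19 0.16 -0.06 -0.33 0.06 -0.2; 1 -0.195 0.16 -0.05 -0.33 0.06 -0.2; 1 -0.195 0.16 -0.05 -0.33 0.06 -0.2", force=40)

```text
t: 1.9
eef_pos: [0.3489, 0.3527, 0.3388]
tool_rot: [0.093, 0.726, 0.673, 0.105]
contact_force: [-0.1, 0.5, 0.6]
gripper_width: 0.001
```

```bash
python3 - <<'E'
from h import *
o,p,R=cur();print(p,o['q'],o['gripper_width'],inw(p))
p2,R2=rows(p,R,pt(-77,60,-90),Rt(),12,1)
E
```

```text
[0.34892275 0.35265752 0.33877776] [-1.24728509 -0.04501698  0.15000658  1.94899014  0.28339987  1.11653881
  0.2886302 ] 0.0009426025008584838 [-395.7  -38.1 -258.4]
max shift 31.12779596960557 turn 1.5680451422015502
1 -0.197 0.151 0.076 -0.33 0.06 -0.2; 1 -0.198 0.147 0.079 -0.33 0.06 -0.2; 1 -0.202 0.142 0.081 -0.33 0.06 -0.2; 1 -0.203 0.138 0.083 -0.33 0.06 -0.2; 1 -0.206 0.132 0.086 -0.33 0.06 -0.2; 1 -0.208 0.128 0.088 -0.33 0.06 -0.2; 1 -0.21 0.123 0.09 -0.33 0.06 -0.2; 1 -0.212 0.117 0.091 -0.33 0.06 -0.2; 1 -0.215 0.113 0.094 -0.33 0.06 -0.2; 1 -0.216 0.107 0.095 -0.33 0.06 -0.2; 1 -0.218 0.102 0.097 -0.33 0.06 -0.2; 1 -0.219 0.097 0.098 -0.33 0.06 -0.2
```

Emit:
apply_moves(moves="1 -0.2 0.15 0.076 -0.33 0.06 -0.2; 1 -0.2 0.147 0.08 -0.33 0.06 -0.2; 1 -0.2 0.142 0.08 -0.33 0.06 -0.2; 1 -0.203 0.138 0.083 -0.33 0.06 -0.2; 1 -0.206 0.132 0.086 -0.33 0.06 -0.2; 1 -0.208 0.128 0.088 -0.33 0.06 -0.2; 1 -0.21 0.123 0.09 -0.33 0.06 -0.2; 1 -0.212 0.117 0.09 -0.33 0.06 -0.2; 1 -0.215 0.113 0.094 -0.33 0.06 -0.2; 1 -0.216 0.107 0.095 -0.33 0.06 -0.2; 1 -0.218 0.1 0.097 -0.33 0.06 -0.2; 1 -0.22 0.097 0.098 -0.33 0.06 -0.2")

```text
t: 2.9
eef_pos: [0.5672, 0.0536, 0.2857]
tool_rot: [0.184, 0.645, 0.712, 0.207]
contact_force: [-0.0, 1.5, 0.1]
gripper_width: 0.003
```

```bash
python3 - <<'E'
from h import *
o,p,R=cur();print(p,o['q'],o['contact_force'],inw(p),inw(pt(-77,33,-50)), np.degrees((R.inv()*Rt()).as_rotvec()))
p2,R2=rows(p,R,pt(-76,36,-45),Rt(),4,1)
rows(p2,R2,pt(-76,34,10),Rt(),4,1)
P=imaging.read_camera('wrist');save(P,'w1.png')
for c in('side','top'): save(imaging.read_camera(c),c+'1.png')
E
```

```text
[0.56716063 0.05359682 0.28569262] [-1.0018097  -0.11985549  0.71317901  2.20110314  0.3498056   0.49785017
  1.13744351] [-0.03715412  1.47276778  0.06961176] [-76.2  59.  -90. ] [-77.  33. -50.] [ 0.00550422 -0.20374744 -0.14045007]
max shift 12.637680109631846 turn 0.06188171177635183
1 -0.001 -0.027 0.102 0 -0.01 -0.01; 1 -0 -0.028 0.101 0 -0.01 -0.01; 1 -0.001 -0.027 0.102 0 -0.01 -0.01; 1 -0 -0.028 0.102 0 -0.01 -0.01
max shift 13.749475787519078 turn 0.012058016443311576
1 -0 0.02 0.113 0 -0 0; 1 -0 0.02 0.113 0 -0 0; 1 -0.001 0.019 0.113 0 -0 0; 1 0 0.02 0.112 0 -0 0
```

```bash
sleep 1
```

```text
(no output)
```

View pics/w1.png

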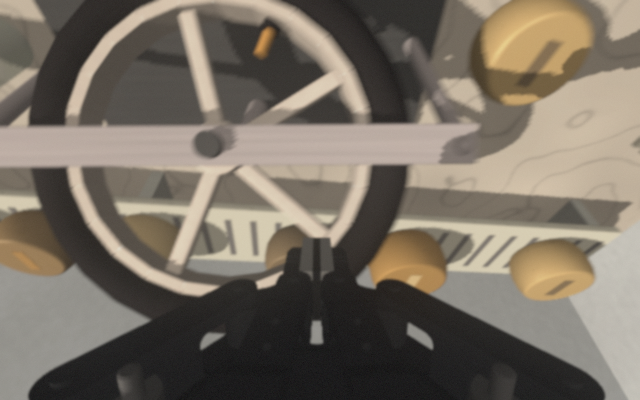

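View pics/side1.png

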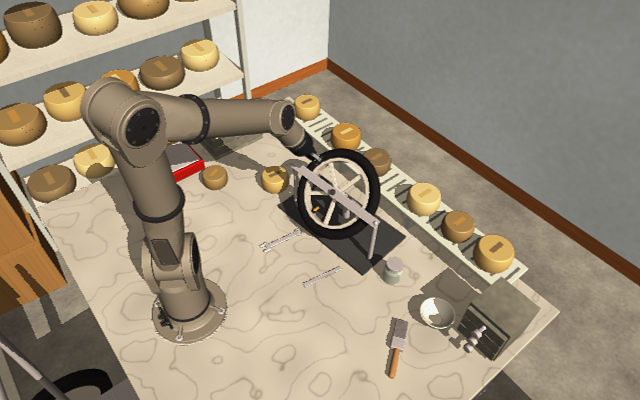

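```bash
cat >> h.py <<'E'
def projw(P,p,R,X):
    M=np.linalg.inv(P['mount']);Y=R.inv().apply(np.atleast_2d(X)-p);c=Y@M[:3,:3].T+M[:3,3]
    return np.c_[P['fx']*c[:,0]/c[:,2]+P['cx'],P['fy']*c[:,1]/c[:,2]+P['cy']]
def over(P,p,R,th,n):
    im=cv2.cvtColor(P['image'],cv2.COLOR_RGB2BGR)
    pr=(lambda X:projw(P,p,R,X)) if p is not None else (lambda X:proj(P,X))
    L=lambda X,c:cv2.polylines(im,[pr(X).astype(int)],False,c,1)
    t=np.linspace(0,6.283,60)
    for a in (-.014,):L([wp(S,.113,x,a) for x in t],(0,255,0))
    for d in(36,108,180,252,324):L([wp(S,.022,th+np.radians(d),-.006),wp(S,.113,th+np.radians(d),-.006)],(255,0,0))
    L([wp(S,.085,th),wp(S,.115,th)],(0,0,255))
    cv2.imwrite('pics/'+n,im)
E
python3 - <<'E'
from h import *
o,p,R=cur();P=imaging.read_camera('wrist');over(P,p,R,S[3],'w2.png')
E
sleep 1
```

```text
(no output)
```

View pics/w2.png

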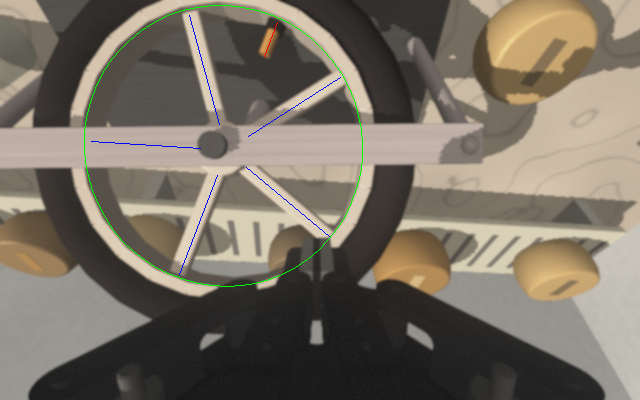

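Emit:
apply_moves(moves="1 0 -0.027 0.1 0 -0.01 -0.01; 1 0 -0.028 0.1 0 -0.01 -0.01; 1 0 -0.027 0.1 0 0 0; 1 0 -0.028 0.1 0 0 0; 1 0 0.01 0.05 0 0 0; 1 0 0.02 0.11 0 0 0; 1 0 0.02 0.11 0 0 0; 1 0 0.02 0.1 0 0 0; 1 0 0 0 0 0 0")

```text
t: 3.85
eef_pos: [0.6112, 0.0623, 0.203]
tool_rot: [0.183, 0.644, 0.714, 0.205]
contact_force: [0.5, 0.6, 0.6]
gripper_width: 0.001
```

```bash
python3 - <<'E'
from h import *
o,p,R=cur();print(p,o['q'],o['contact_force'],inw(p))
P=imaging.read_camera('wrist');over(P,p,R,S[3],'w3.png')
E
```

```text
[0.61121737 0.0622527  0.20304787] [-0.85843236  0.16560308  0.68841046  2.20884632 -0.20933125  0.25342866
  1.6552683 ] [0.46037571 0.5955564  0.6270288 ] [-80.3  33.5   0.4]
```

```bash
sleep 1
```

```text
(no output)
```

View pics/w3.png

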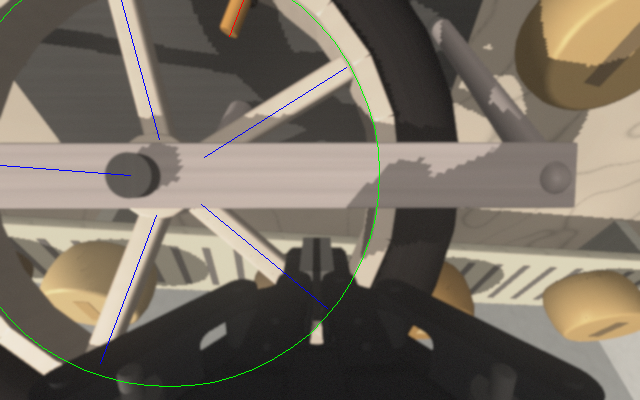

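```bash
sed -i 's/^TILT=.*/TILT=np.radians(22)/' h.py; python3 - <<'E'
from h import *
o,p,R=cur();p2,R2=rows(p,R,pt(-78,33.5,6),Rt(),4,1)
E
```

```text
max shift 1.6309879876562061 turn 2.4398347774980023
1 -0.003 0.003 0.013 0.61 -0.01 0; 1 -0.003 0.003 0.013 0.61 -0.01 0; 1 -0.004 0.003 0.013 0.61 -0.01 0; 1 -0.003 0.004 0.012 0.61 -0.01 0
```

Emit:
apply_moves(moves="1 -0.003 0.003 0.013 0.6 0 0; 1 -0.003 0.003 0.013 0.6 0 0; 1 -0.004 0.003 0.013 0.6 0 0; 1 -0.003 0.003 0.013 0.6 0 0; 1 0 0 0 0 0 0")

```text
t: 4.32
eef_pos: [0.6171, 0.0601, 0.2016]
tool_rot: [0.13, 0.657, 0.728, 0.146]
contact_force: [0.5, 0.4, -0.1]
gripper_width: 0.001
```

```bash
python3 - <<'E'
from h import *
o,p,R=cur();print(p,o['q'],o['contact_force'],inw(p),np.degrees((R.inv()*Rt()).as_rotvec()))
E
```

```text
[0.61713493 0.06013159 0.20161168] [-0.79082122  0.23653138  0.66544704  2.06583807 -0.25381895  0.50590242
  1.70325067] [ 0.48618619  0.39030727 -0.06078319] [-77.6  36.6   5.4] [ 0.3675304  -0.14536854  0.02432854]
```

```bash
cat >> h.py <<'E'
def push(phi,rho,gap=0):
    f=np.radians(phi);n=np.array([np.cos(f),-np.sin(f)]);sp=7+14.5*abs(n[0])+11*abs(n[1])+gap
    return rho*np.array([np.sin(f),np.cos(f)])-sp*n
def path(pts,p0,R0,g=1,Rg=None):  # pts: list of (x,y,ax)
    Rg=Rg or Rt();out=[];p=p0;Rc=R0;w=(R0.inv()*Rg).as_rotvec()/len(pts)
    W=np.round(np.degrees(w)/4,2)
    for q in pts:
        D=np.round(Rc.inv().apply(pt(*q)-p)/.12,3);p=p+Rc.apply(D*.12);Rc=Rc*Ro.from_rotvec(np.radians(W*4))
        out.append(f"{g} "+" ".join(f"{v:g}" for v in np.r_[D,W]))
    for i in range(0,len(out),12):print("; ".join(out[i:i+12]))
E
python3 - <<'E'
from h import *
o,p,R=cur()
ph=np.linspace(-46,50,24);rh=np.interp(ph,[-50,-20,50],[80,70,65])
pts=[(*push(a,b),8) for a,b in zip(ph,rh)]
print(np.round(pts,0).tolist());path(pts,p,R)
E
```

```text
[[-74.0, 37.0, 8.0], [-70.0, 41.0, 8.0], [-66.0, 45.0, 8.0], [-62.0, 48.0, 8.0], [-58.0, 51.0, 8.0], [-53.0, 54.0, 8.0], [-48.0, 57.0, 8.0], [-43.0, 60.0, 8.0], [-38.0, 63.0, 8.0], [-33.0, 65.0, 8.0], [-27.0, 67.0, 8.0], [-22.0, 69.0, 8.0], [-17.0, 70.0, 8.0], [-13.0, 71.0, 8.0], [-8.0, 71.0, 8.0], [-4.0, 71.0, 8.0], [1.0, 71.0, 8.0], [6.0, 71.0, 8.0], [11.0, 70.0, 8.0], [15.0, 69.0, 8.0], [20.0, 68.0, 8.0], [25.0, 66.0, 8.0], [29.0, 63.0, 8.0], [34.0, 61.0, 8.0]]
1 -0.031 0.008 0.02 0 -0 0; 1 -0.03 0.033 -0.013 0 -0 0; 1 -0.033 0.03 -0.012 0 -0 0; 1 -0.036 0.027 -0.011 0 -0 0; 1 -0.037 0.025 -0.01 0 -0 0; 1 -0.039 0.023 -0.009 0 -0 0; 1 -0.041 0.019 -0.008 0 -0 0; 1 -0.04 0.023 -0.009 0 -0 0; 1 -0.042 0.022 -0.009 0 -0 0; 1 -0.044 0.018 -0.007 0 -0 0; 1 -0.046 0.015 -0.007 0 -0 0; 1 -0.048 0.012 -0.004 0 -0 0
1 -0.035 0.009 -0.004 0 -0 0; 1 -0.037 0.007 -0.003 0 -0 0; 1 -0.038 0.004 -0.002 0 -0 0; 1 -0.038 0.003 -0.001 0 -0 0; 1 -0.04 -0.001 0 0 -0 0; 1 -0.039 -0.003 0.002 0 -0 0; 1 -0.04 -0.006 0.002 0 -0 0; 1 -0.04 -0.008 0.003 0 -0 0; 1 -0.04 -0.012 0.005 0 -0 0; 1 -0.039 -0.015 0.005 0 -0 0; 1 -0.039 -0.018 0.007 0 -0 0; 1 -0.037 -0.02 0.008 0 -0 0
```

Emit:
apply_moves(moves="1 -0.03 0.008 0.02 0 0 0; 1 -0.03 0.033 -0.013 0 0 0; 1 -0.033 0.03 -0.012 0 0 0; 1 -0.036 0.027 -0.011 0 0 0; 1 -0.037 0.025 -0.01 0 0 0; 1 -0.039 0.023 -0.009 0 0 0; 1 -0.041 0.02 -0.008 0 0 0; 1 -0.04 0.023 -0.009 0 0 0; 1 -0.042 0.022 -0.009 0 0 0; 1 -0.044 0.018 -0.007 0 0 0; 1 -0.046 0.015 -0.007 0 0 0; 1 -0.048 0.012 -0.004 0 0 0")

```text
t: 5.32
eef_pos: [0.6461, 0.0052, 0.2203]
tool_rot: [0.13, 0.658, 0.728, 0.145]
contact_force: [0.1, -0.0, 0.7]
gripper_width: 0.002
```

```bash
python3 - <<'E'
from h import *
o,p,R=cur();print(p,o['q'],o['contact_force'],inw(p),np.degrees((R.inv()*Rt()).as_rotvec()))
P=imaging.read_camera('wrist');over(P,p,R,S[3]+np.radians(48),'w4.png')
E
```

```text
[0.64614143 0.00518097 0.2203136 ] [-0.64005601  0.25913027  0.63983998  1.98627188 -0.32869923  0.57396959
  1.86795255] [ 0.11547752 -0.01304168  0.65477939] [-20.   66.4   8.3] [ 0.28530055 -0.11842635 -0.04219725]
```

```bash
sleep 1
```

```text
(no output)
```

View pics/w4.png

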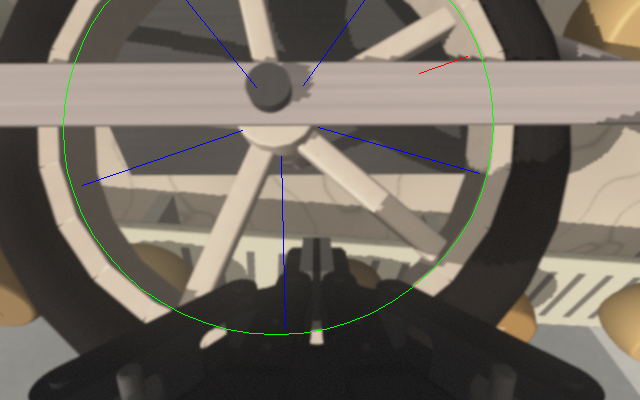

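```bash
python3 - <<'E'
from h import *
for c in('side','top'):
    P=imaging.read_camera(c)
    over(P,None,None,S[3],c+'4.png')
    a=cv2.imread(f'pics/{c}4.png');a=a[120:280,230:450] if c=='side' else a[90:260,210:430]
    cv2.imwrite(f'pics/{c}4z.png',cv2.resize(a,None,fx=3.5,fy=3.5,interpolation=cv2.INTER_CUBIC))
E
sleep 1
```

```text
(no output)
```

View pics/side4z.png

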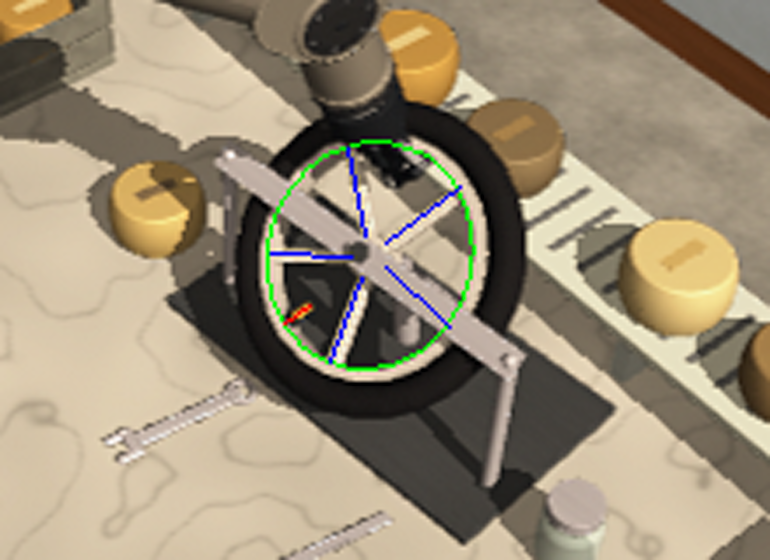

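View pics/top4z.png

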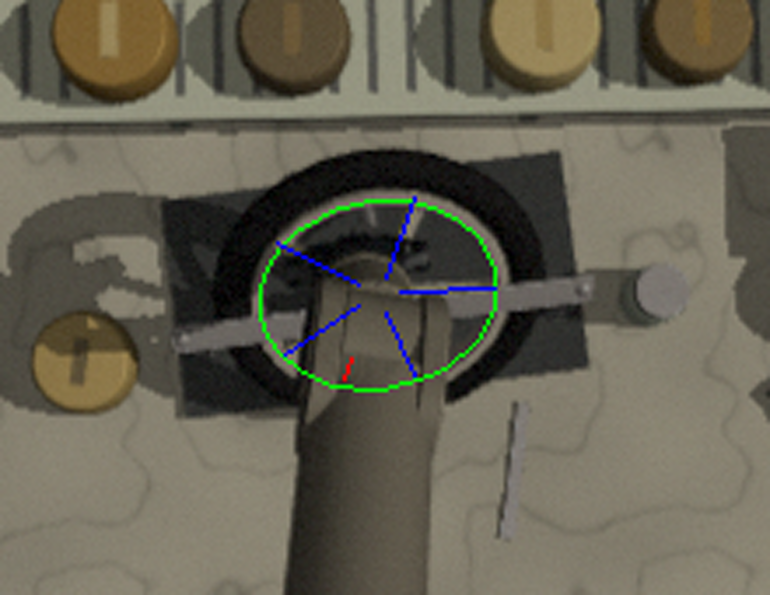

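```bash
python3 - <<'E'
from h import *
o,p,R=cur();P=imaging.read_camera('side')
q=proj(P,p)[0];print('tcp side z',(q-[230,120]+.5)*3.5)
P=imaging.read_camera('wrist');over(P,p,R,S[3],'w5.png');print(projw(P,p,R,p),np.round(P['mount'],3).tolist(),P['fx'])
print(projw(P,p,R,[pt(0,0,-40),pt(-190,0,-32)]))
print([ (n,nets.spot_point(P,n)[:2]) for n in('hub','cross_bar')])
E
```

```text
tcp side z [399.4868247  193.61518658]
[[316.93913124 237.57886646]] [[1.0, -0.0, 0.0, -0.0], [0.0, 0.963, 0.271, -0.069], [-0.0, -0.271, 0.963, -0.165], [0.0, 0.0, 0.0, 1.0]] 307.9080378930845
[[272.28582381  89.08860325]
 [679.35138415  96.08500492]]
[('hub', [{'location': [277.2, 117.5], 'score': 0.76}]), ('cross_bar', [{'location': [269.4, 93.5], 'score': 0.63}])]
```

```bash
sleep 1
```

```text
(no output)
```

View pics/w5.png

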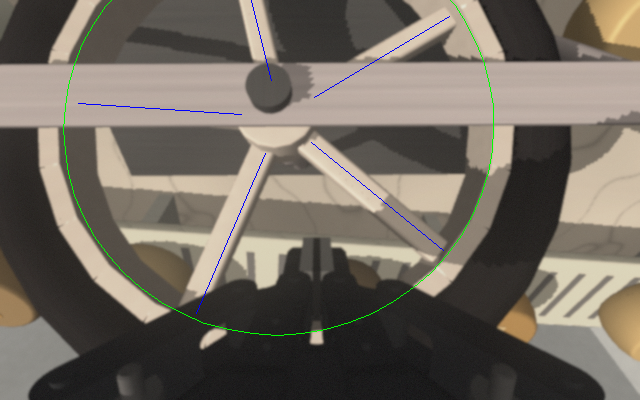

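```bash
python3 - <<'E'
from h import *
P=imaging.read_camera('side');im=cv2.cvtColor(P['image'],cv2.COLOR_RGB2BGR)[150:250,270:400]
cv2.imwrite('pics/side6.png',cv2.resize(im,None,fx=6,fy=6,interpolation=cv2.INTER_CUBIC))
E
sleep 1
```

```text
(no output)
```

View pics/side6.png

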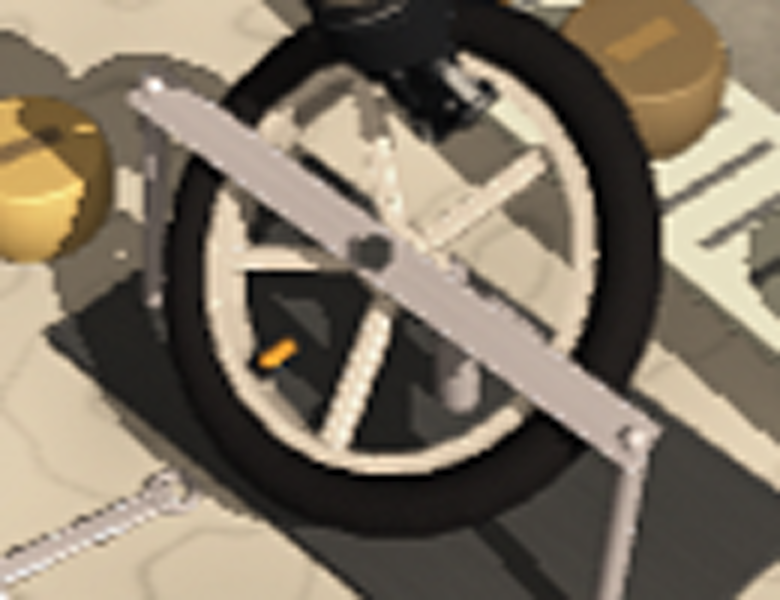

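```bash
python3 - <<'E'
from h import *
o,p,R=cur()
pts=[(-20,66,12),(-20,66,16),(-20,66,20),(-20,66,20)]
ph=np.linspace(14,60,14)
pts+=[(*push(a,66),20) for a in ph];print(np.round(pts,0).tolist());path(pts,p,R)
E
```

```text
[[-20.0, 66.0, 12.0], [-20.0, 66.0, 16.0], [-20.0, 66.0, 20.0], [-20.0, 66.0, 20.0], [-7.0, 70.0, 20.0], [-3.0, 70.0, 20.0], [1.0, 70.0, 20.0], [5.0, 70.0, 20.0], [9.0, 70.0, 20.0], [13.0, 69.0, 20.0], [17.0, 68.0, 20.0], [22.0, 67.0, 20.0], [26.0, 66.0, 20.0], [30.0, 64.0, 20.0], [34.0, 62.0, 20.0], [38.0, 59.0, 20.0], [42.0, 57.0, 20.0], [45.0, 54.0, 20.0]]
1 -0.009 0.012 0.028 0 -0 -0; 1 -0 0.013 0.031 0 -0 -0; 1 -0 0.012 0.031 0 -0 -0; 1 -0 0 0 0 -0 -0; 1 -0.108 0.029 -0.012 0 -0 -0; 1 -0.033 0.004 -0.001 0 -0 -0; 1 -0.033 0.001 -0.001 0 -0 -0; 1 -0.035 -0 0 0 -0 -0; 1 -0.034 -0.003 0.001 0 -0 -0; 1 -0.035 -0.005 0.002 0 -0 -0; 1 -0.035 -0.007 0.003 0 -0 -0; 1 -0.035 -0.009 0.004 0 -0 -0
1 -0.034 -0.012 0.004 0 -0 -0; 1 -0.035 -0.014 0.006 0 -0 -0; 1 -0.033 -0.017 0.006 0 -0 -0; 1 -0.033 -0.018 0.008 0 -0 -0; 1 -0.031 -0.021 0.008 0 -0 -0; 1 -0.03 -0.024 0.009 0 -0 -0
```

Emit:
apply_moves(moves="1 0 0.012 0.028 0 0 0; 1 0 0.012 0.03 0 0 0; 1 0 0.012 0.03 0 0 0; 1 0 0 0 0 0 0")

```text
t: 6.05
eef_pos: [0.654, 0.0069, 0.2112]
tool_rot: [0.129, 0.658, 0.728, 0.145]
contact_force: [0.5, 0.7, -0.0]
gripper_width: -0.002
```

```bash
python3 - <<'E'
from h import *
o,p,R=cur();print(o['contact_force'],inw(p),o['q'])
P=imaging.read_camera('wrist');over(P,p,R,S[3],'w7.png')
P=imaging.read_camera('side');im=cv2.cvtColor(P['image'],cv2.COLOR_RGB2BGR)[150:250,270:400]
cv2.imwrite('pics/side7.png',cv2.resize(im,None,fx=6,fy=6,interpolation=cv2.INTER_CUBIC))
print((proj(P,p)[0]-[270,150]+.5)*6)
E
```

```text
[ 0.52517688  0.73208846 -0.02972268] [-20.9  65.8  20.4] [-0.62095522  0.28608368  0.62325414  1.97720757 -0.35562861  0.56219127
  1.88866748]
[452.13803385 155.20413843]
```

```bash
sleep 1
```

```text
(no output)
```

View pics/w7.png

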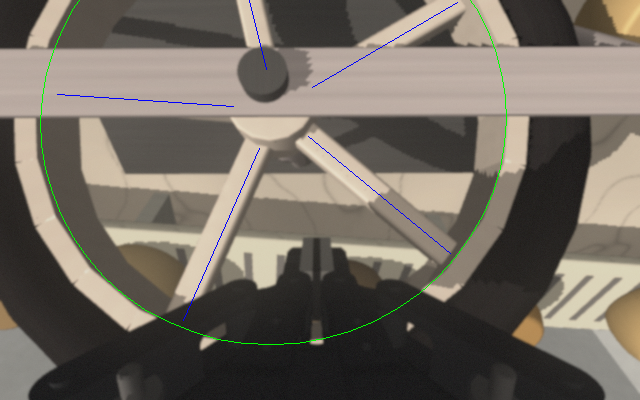

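View pics/side7.png

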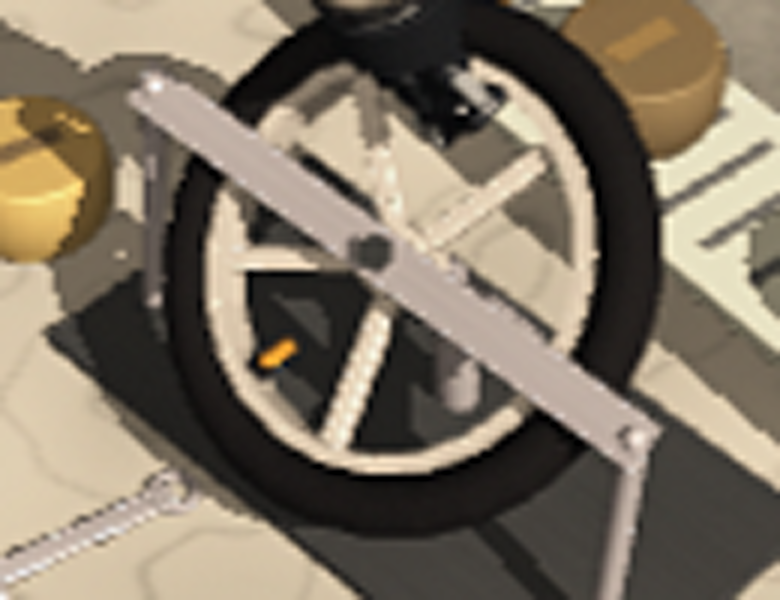

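Emit:
apply_moves(moves="1 -0.1 0.029 -0.012 0 0 0; 1 -0.033 0.004 -0.001 0 0 0; 1 -0.033 0 0 0 0 0; 1 -0.035 0 0 0 0 0; 1 -0.034 -0.003 0 0 0 0; 1 -0.035 -0.005 0.002 0 0 0; 1 -0.035 -0.007 0.003 0 0 0; 1 -0.035 -0.009 0.004 0 0 0")

```text
t: 6.82
eef_pos: [0.6587, -0.0331, 0.2127]
tool_rot: [0.129, 0.657, 0.728, 0.145]
contact_force: [-2.0, 3.5, 2.4]
gripper_width: 0.0
```

```bash
python3 - <<'E'
from h import *
o,p,R=cur();print(o['contact_force'],inw(p),o['q'])
P=imaging.read_camera('wrist');over(P,p,R,S[3],'w8.png')
P=imaging.read_camera('side');im=cv2.cvtColor(P['image'],cv2.COLOR_RGB2BGR)[150:250,270:400]
cv2.imwrite('pics/side8.png',cv2.resize(im,None,fx=6,fy=6,interpolation=cv2.INTER_CUBIC))
E
```

```text
[-2.03434769  3.45298196  2.35984617] [19.3 67.3 19.7] [-0.5223786   0.29355362  0.60176014  1.96016716 -0.40340729  0.57962085
  1.99865272]
```

```bash
sleep 1
```

```text
(no output)
```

View pics/w8.png

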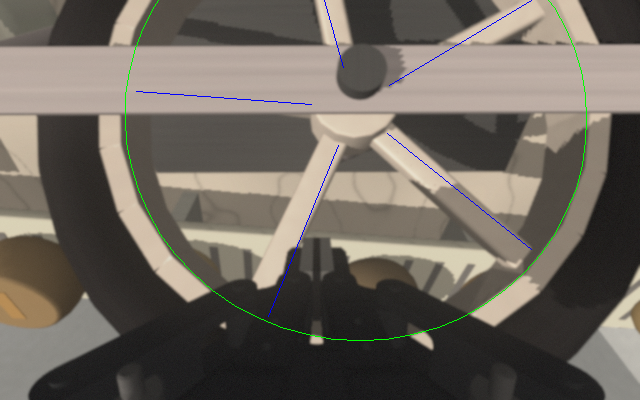

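View pics/side8.png

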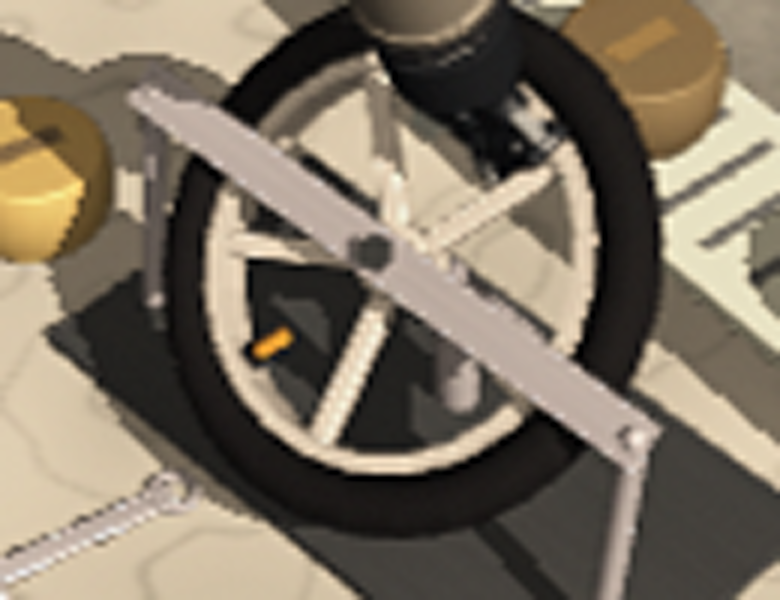

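Emit:
apply_moves(moves="1 -0.034 -0.012 0.01 0 0 0; 1 -0.035 -0.014 0.01 0 0 0; 1 -0.033 -0.017 0.008 0 0 0; 1 -0.033 -0.018 0.008 0 0 0; 1 -0.031 -0.021 0.008 0 0 0; 1 -0.03 -0.024 0.01 0 0 0; 1 -0.03 -0.026 0.01 0 0 0; 1 0 0 0 0 0 0")

```text
t: 7.58
eef_pos: [0.649, -0.0637, 0.1988]
tool_rot: [0.13, 0.659, 0.727, 0.144]
contact_force: [-0.4, -1.4, -0.5]
gripper_width: -0.001
```

```bash
cat >> h.py <<'E'
def look(n,th=None):
    o,p,R=cur();print(o['t'],o['contact_force'],inw(p),np.round(o['q'],2))
    P=imaging.read_camera('wrist');over(P,p,R,S[3] if th is None else th,'w%s.png'%n)
    P=imaging.read_camera('side');im=cv2.cvtColor(P['image'],cv2.COLOR_RGB2BGR)[150:250,270:400]
    cv2.imwrite('pics/side%s.png'%n,cv2.resize(im,None,fx=6,fy=6,interpolation=cv2.INTER_CUBIC))
    # orange blob
    h=cv2.cvtColor(P['image'],cv2.COLOR_RGB2HSV);m=cv2.inRange(h,(8,150,120),(25,255,255))
    k=np.zeros_like(m);hc=proj(P,[wp(S,.113,x) for x in np.linspace(0,6.28,60)]).astype(np.int32);cv2.fillPoly(k,[hc],255);m&=k
    ys,xs=np.nonzero(m)
    if len(xs):
        c=np.array([xs.mean(),ys.mean()]);t=np.linspace(0,2*np.pi,1441)
        d=np.linalg.norm(proj(P,[wp(S,.095,x) for x in t])-c,axis=1);i=d.argmin()
        print('orange',len(xs),c,'theta deg',np.degrees(t[i]),'err px',d[i])
E
python3 -c "
from h import *
look(9)"
```

```text
7.5833 [-0.4416376  -1.39326609 -0.4622788 ] [48.8 48.4 20.8] [-0.45  0.3   0.58  1.99 -0.45  0.56  2.09]
orange 12 [312.5 194.5] theta deg 235.5 err px 0.1962675860427573
```

```bash
sleep 1
```

```text
(no output)
```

View pics/w9.png

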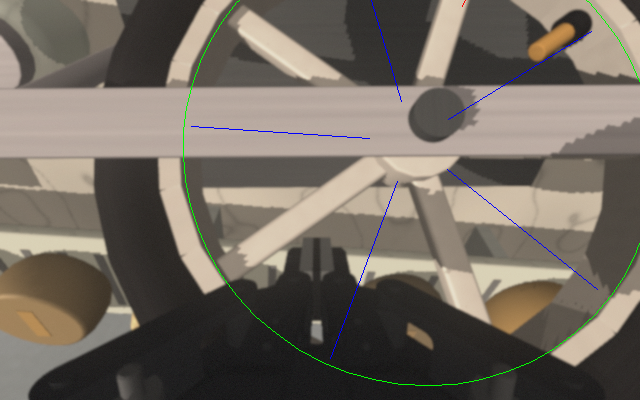

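View pics/side9.png

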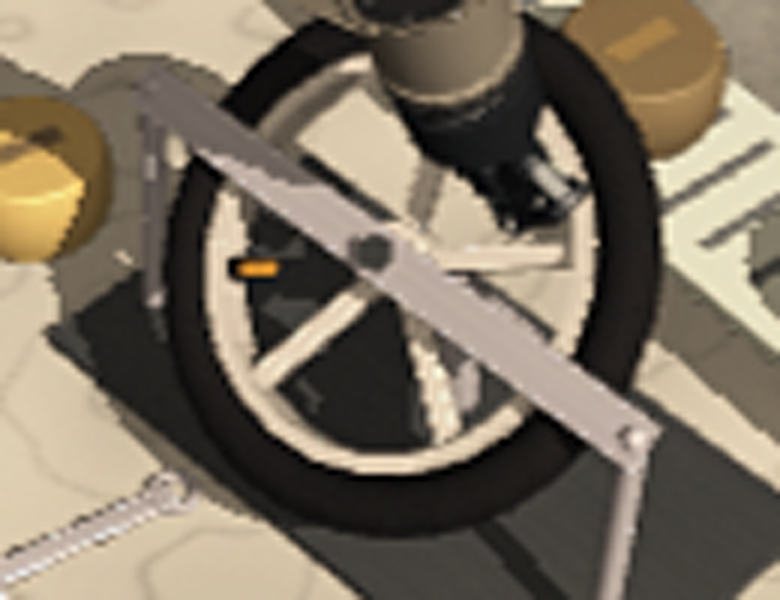

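```bash
cat >> h.py <<'E'
HX,HY=8,11
def push(phi,rho,gap=0,ax=20):
    f=np.radians(phi);n=np.array([np.cos(f),-np.sin(f)]);sp=7+HX*abs(n[0])+HY*abs(n[1])+gap
    c=rho*np.array([np.sin(f),np.cos(f)])-sp*n
    return c-[0,ax*np.tan(TILT)]
E
python3 - <<'E'
from h import *
o,p,R=cur();b=push(-17,72,8);print(b)
pts=[(45,50,20),(43,52,5),(43,56,-12),(43,62,-30),(43,67,-42),(43,67,-42)]
c=np.array([43,67,-42.]);e=np.array([b[0],b[1]+25,-42.])
pts+=[tuple(c+(e-c)*k/4) for k in (1,2,3,4)]+[tuple(e)]
path(pts,p,R)
E
```

```text
[-45.78704534  53.21077738]
1 0.028 0.004 -0.01 0.01 -0 -0; 1 0.016 -0.031 -0.122 0.01 -0 -0; 1 0 -0.021 -0.144 0.01 -0 -0; 1 0.001 -0.01 -0.158 0.01 -0 -0; 1 -0 0.001 -0.108 0.01 -0 -0; 1 -0 0 -0 0.01 -0 -0; 1 0.185 0.022 -0.009 0.01 -0 -0; 1 0.185 0.021 -0.008 0.01 -0 -0; 1 0.185 0.021 -0.009 0.01 -0 -0; 1 0.185 0.022 -0.009 0.01 -0 -0; 1 -0 -0 0 0.01 -0 -0
```

Emit:
apply_moves(moves="1 0.03 0.004 -0.01 0 0 0; 1 0.016 -0.03 -0.12 0 0 0; 1 0 -0.02 -0.145 0 0 0; 1 0 -0.01 -0.16 0 0 0; 1 0 0 -0.11 0 0 0; 1 0 0 0 0 0 0; 1 0 0 0 0 0 0; 1 0.185 0.02 -0.01 0 0 0; 1 0.185 0.02 -0.01 0 0 0; 1 0.185 0.02 -0.01 0 0 0; 1 0.185 0.02 -0.01 0 0 0; 1 0 0 0 0 0 0")

```text
t: 8.68
eef_pos: [0.6162, 0.0353, 0.2647]
tool_rot: [0.129, 0.655, 0.73, 0.145]
contact_force: [0.8, 1.3, -1.0]
gripper_width: 0.001
```

```bash
python3 - <<'E'
from h import *
look(10,np.radians(235.5))
o,p,R=cur();b=push(-17,72,8)
pts=[(b[0],b[1]+20,-30),(b[0],b[1]+12,-12),(b[0],b[1]+5,6),(b[0],b[1],20),(b[0],b[1],20)];print(pts[-1])
path(pts,p,R)
E
```

```text
8.6833 [ 0.83715398  1.28331077 -0.95190201] [-53.   78.1 -42.2] [-0.75  0.14  0.65  2.   -0.13  0.65  1.64]
orange 12 [312.5 194.5] theta deg 235.5 err px 0.1962675860427573
(np.float64(-45.787045338791856), np.float64(53.2107773769641), 20)
1 -0.021 0.004 0.111 0.01 -0.01 0.01; 1 -0 -0.006 0.164 0.01 -0.01 0.01; 1 -0.001 0.002 0.161 0.01 -0.01 0.01; 1 0 0.005 0.124 0.01 -0.01 0.01; 1 0 -0 0 0.01 -0.01 0.01
```

```bash
sleep 1
```

```text
(no output)
```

View pics/w10.png

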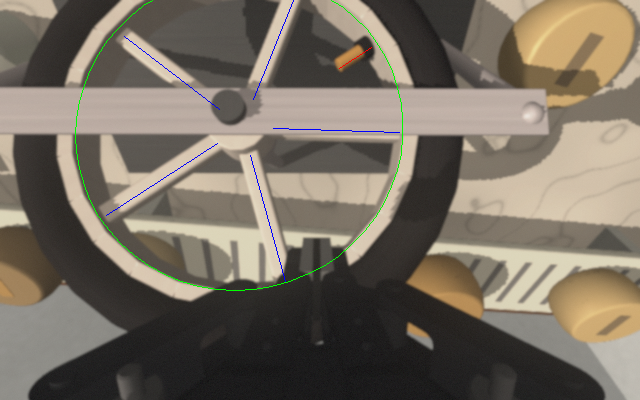

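Emit:
apply_moves(moves="1 -0.02 0 0.11 0 0 0; 1 0 -0.006 0.165 0 0 0; 1 0 0.002 0.16 0 0 0; 1 0 0.005 0.125 0 0 0; 1 0 0 0 0 0 0")

```text
t: 9.2
eef_pos: [0.641, 0.0279, 0.1999]
tool_rot: [0.129, 0.659, 0.727, 0.142]
contact_force: [-0.4, 0.2, -0.3]
gripper_width: 0.0
```

```bash
python3 - <<'E'
from h import *
look(11,np.radians(235.5))
o,p,R=cur()
ph=np.linspace(-17,66,24);rh=np.interp(ph,[-17,66],[72,68])
pts=[(*push(a,b),20) for a,b in zip(ph,rh)];print(np.round(pts).tolist())
path(pts,p,R)
E
```

```text
9.2 [-0.36817364  0.18374511 -0.28582012] [-43.2  50.2  20.9] [-0.64  0.28  0.59  2.01 -0.3   0.53  1.8 ]
orange 12 [312.5 194.5] theta deg 235.5 err px 0.1962675860427573
[[-38.0, 56.0, 20.0], [-33.0, 58.0, 20.0], [-29.0, 60.0, 20.0], [-24.0, 61.0, 20.0], [-19.0, 62.0, 20.0], [-14.0, 63.0, 20.0], [-10.0, 64.0, 20.0], [-6.0, 64.0, 20.0], [-2.0, 65.0, 20.0], [2.0, 65.0, 20.0], [6.0, 64.0, 20.0], [10.0, 64.0, 20.0], [14.0, 63.0, 20.0], [18.0, 62.0, 20.0], [22.0, 61.0, 20.0], [26.0, 59.0, 20.0], [30.0, 58.0, 20.0], [34.0, 56.0, 20.0], [37.0, 53.0, 20.0], [41.0, 51.0, 20.0], [44.0, 48.0, 20.0], [48.0, 45.0, 20.0], [51.0, 42.0, 20.0], [54.0, 38.0, 20.0]]
1 -0.04 0.023 -0.003 0 -0 -0; 1 -0.039 0.017 -0.007 0 -0 -0; 1 -0.04 0.015 -0.006 0 -0 -0; 1 -0.041 0.012 -0.005 0 -0 -0; 1 -0.043 0.01 -0.004 0 -0 -0; 1 -0.039 0.007 -0.002 0 -0 -0; 1 -0.032 0.004 -0.002 0 -0 -0; 1 -0.033 0.004 -0.002 0 -0 -0; 1 -0.033 0.001 -0 0 -0 -0; 1 -0.033 0 -0 0 -0 -0; 1 -0.034 -0.002 0.001 0 -0 -0; 1 -0.033 -0.003 0.001 0 -0 -0
1 -0.034 -0.006 0.002 0 -0 -0; 1 -0.034 -0.008 0.003 0 -0 -0; 1 -0.033 -0.009 0.004 0 -0 -0; 1 -0.033 -0.011 0.005 0 -0 -0; 1 -0.033 -0.014 0.005 0 -0 -0; 1 -0.032 -0.015 0.007 0 -0 -0; 1 -0.031 -0.018 0.007 0 -0 -0; 1 -0.03 -0.019 0.007 0 -0 -0; 1 -0.029 -0.022 0.009 0 -0 -0; 1 -0.028 -0.023 0.009 0 -0 -0; 1 -0.026 -0.026 0.011 0 -0 -0; 1 -0.024 -0.027 0.01 0 -0 -0
```

```bash
sleep 1
```

```text
(no output)
```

View pics/w11.png

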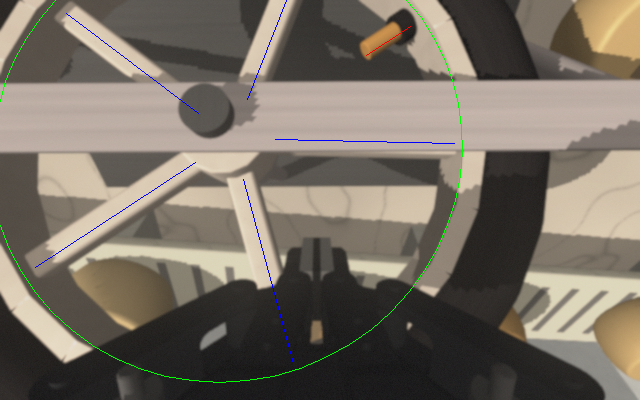

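Finger (316,240) sits behind the spoke A (265,230). Push it.

Emit:
apply_moves(moves="1 -0.04 0.02 -0.003 0 0 0; 1 -0.04 0.017 -0.007 0 0 0; 1 -0.04 0.015 -0.006 0 0 0; 1 -0.04 0.012 -0.005 0 0 0; 1 -0.042 0.01 -0.004 0 0 0; 1 -0.039 0.007 -0.002 0 0 0; 1 -0.033 0.004 -0.002 0 0 0; 1 -0.033 0.004 -0.002 0 0 0; 1 -0.033 0 0 0 0 0; 1 -0.033 0 0 0 0 0; 1 -0.034 -0.002 0 0 0 0; 1 -0.033 -0.003 0 0 0 0")

```text
t: 10.3
eef_pos: [0.6555, -0.0225, 0.2109]
tool_rot: [0.13, 0.658, 0.728, 0.145]
contact_force: [-1.3, 2.0, -0.1]
gripper_width: -0.002
```

```bash
python3 - <<'E'
from h import *
look(12,np.radians(275))
o,p,R=cur()
ph=np.linspace(24,66,12)
pts=[(*push(a,68),20) for a in ph]
path(pts,p,R)
E
```

```text
10.3 [-1.33337745  2.04011783 -0.13592196] [ 8.5 64.5 19.6] [-0.52  0.28  0.57  1.97 -0.36  0.57  1.94]
1 -0.005 -0.023 0.014 0.01 -0 -0; 1 -0.035 -0.005 0.002 0.01 -0 -0; 1 -0.036 -0.007 0.003 0.01 -0 -0; 1 -0.035 -0.01 0.004 0.01 -0 -0; 1 -0.035 -0.012 0.004 0.01 -0 -0; 1 -0.035 -0.014 0.006 0.01 -0 -0; 1 -0.034 -0.016 0.007 0.01 -0 -0; 1 -0.033 -0.019 0.007 0.01 -0 -0; 1 -0.032 -0.021 0.009 0.01 -0 -0; 1 -0.03 -0.024 0.009 0.01 -0 -0; 1 -0.029 -0.026 0.011 0.01 -0 -0; 1 -0.028 -0.028 0.011 0.01 -0 -0
```

```bash
sleep 1
```

```text
(no output)
```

View pics/w12.png

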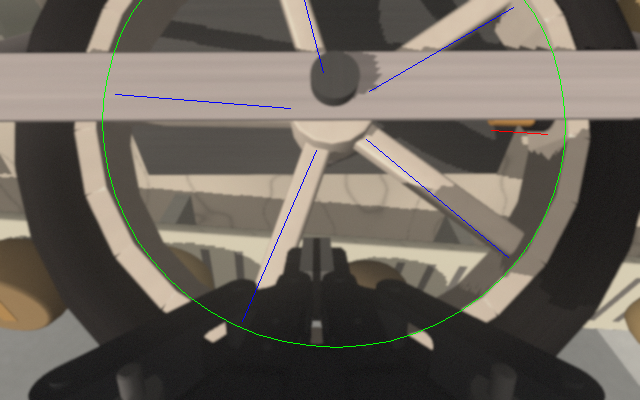

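Emit:
apply_moves(moves="1 -0.025 -0.012 0.01 0 0 0; 1 -0.035 -0.006 0.002 0 0 0; 1 -0.036 -0.008 0.003 0 0 0; 1 -0.035 -0.01 0.004 0 0 0; 1 -0.035 -0.012 0.004 0 0 0; 1 -0.035 -0.014 0.006 0 0 0; 1 -0.034 -0.016 0.007 0 0 0; 1 -0.033 -0.019 0.007 0 0 0; 1 -0.032 -0.021 0.009 0 0 0; 1 -0.03 -0.024 0.009 0 0 0; 1 -0.029 -0.025 0.01 0 0 0; 1 0 0 0 0 0 0")

```text
t: 11.4
eef_pos: [0.6437, -0.0685, 0.1947]
tool_rot: [0.13, 0.659, 0.727, 0.144]
contact_force: [0.4, -0.5, -0.3]
gripper_width: -0.001
```

```bash
python3 - <<'E'
from h import *
look(13,np.radians(317))
E
```

```text
11.4 [ 0.44118417 -0.5380673  -0.26245084] [53.  41.4 19.8] [-0.4   0.29  0.53  2.   -0.43  0.54  2.08]
orange 11 [332.72727273 167.45454545] theta deg 314.25 err px 0.13278384305841
```

```bash
sleep 1
```

```text
(no output)
```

View pics/w13.png

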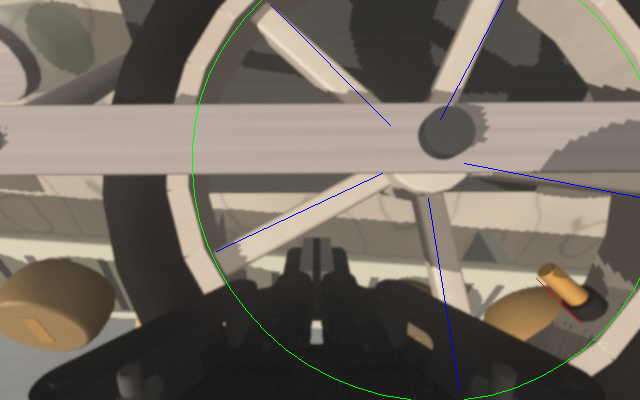

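```bash
python3 - <<'E'
from h import *
o,p,R=cur();b=push(-10,55,4);print(b)
pts=[(49,44,20),(47,46,5),(47,50,-12),(47,56,-30),(47,62,-45)]
c=np.array([47,62,-45.]);e=np.array([b[0],b[1]+26,-45.])
pts+=[tuple(c+(e-c)*k/5) for k in (1,2,3,4,5)]+[tuple(e)]
path(pts,p,R)
E
```

```text
[-30.02341633  42.47400079]
1 0.029 0.015 -0.005 0.01 -0 -0; 1 0.017 -0.031 -0.122 0.01 -0 -0; 1 -0 -0.021 -0.144 0.01 -0 -0; 1 0 -0.01 -0.158 0.01 -0 -0; 1 0 -0 -0.135 0.01 -0 -0; 1 0.129 0.01 -0.004 0.01 -0 -0; 1 0.128 0.009 -0.003 0.01 -0 -0; 1 0.128 0.01 -0.004 0.01 -0 -0; 1 0.129 0.01 -0.004 0.01 -0 -0; 1 0.128 0.01 -0.004 0.01 -0 -0; 1 0 -0 -0 0.01 -0 -0
```

Emit:
apply_moves(moves="1 0.03 0.015 -0.005 0 0 0; 1 0.017 -0.03 -0.12 0 0 0; 1 0 -0.02 -0.145 0 0 0; 1 0 -0.01 -0.16 0 0 0; 1 0 0 -0.135 0 0 0; 1 0.125 0.01 -0.004 0 0 0; 1 0.125 0.01 -0.004 0 0 0; 1 0.125 0.01 -0.004 0 0 0; 1 0.125 0.01 -0.004 0 0 0; 1 0.125 0.01 -0.004 0 0 0; 1 0 0 0 0 0 0; 1 0 0 0 0 0 0")

```text
t: 12.5
eef_pos: [0.6104, 0.0117, 0.2607]
tool_rot: [0.13, 0.657, 0.728, 0.145]
contact_force: [0.1, -0.5, 0.1]
gripper_width: 0.002
```

```bash
python3 - <<'E'
from h import *
look(14,np.radians(314))
o,p,R=cur();b=push(-10,55,4)
pts=[(b[0],b[1]+26,-45)]+[(b[0],b[1]+(20-a)*.4,a) for a in (-30,-15,0,20,20)]
path(pts,p,R)
E
```

```text
12.5 [ 0.07694546 -0.51019812  0.05011052] [-30.1  69.5 -45. ] [-0.67  0.12  0.6   2.01 -0.13  0.64  1.68]
orange 2 [332.5 169. ] theta deg 312.75 err px 1.5338073724442556
1 0.015 -0.006 0.003 0.01 -0 -0; 1 -0 0 0.135 0.01 -0 -0; 1 -0.001 0 0.135 0.01 -0 -0; 1 0 0 0.134 0.01 -0 -0; 1 -0 0 0.18 0.01 -0 -0; 1 -0 0 -0 0.01 -0 -0
```

```bash
sleep 1
```

```text
(no output)
```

View pics/w14.png

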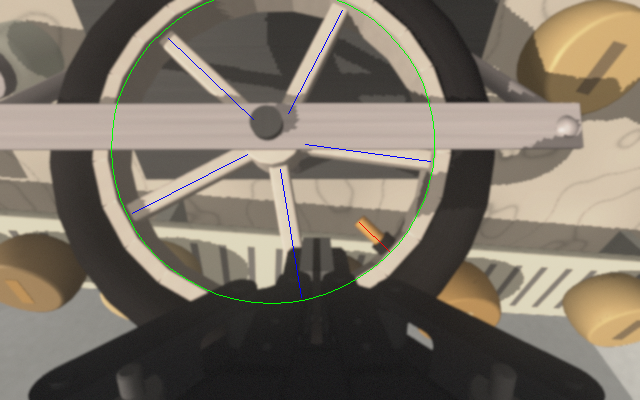

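Emit:
apply_moves(moves="1 -0.005 -0.006 0.003 0 0 0; 1 0 0 0.135 0 0 0; 1 0 0 0.135 0 0 0; 1 0 0 0.135 0 0 0; 1 0 0 0 0 0 0")

```text
t: 13.02
eef_pos: [0.6273, 0.0111, 0.2121]
tool_rot: [0.129, 0.659, 0.728, 0.143]
contact_force: [-0.5, -0.3, 0.1]
gripper_width: 0.005
```

```bash
python3 - <<'E'
from h import *
look(15,np.radians(314))
E
```

```text
13.0167 [-0.47254525 -0.31128184  0.05360763] [-27.9  47.6   1.5] [-0.6   0.23  0.56  2.03 -0.25  0.54  1.79]
```

```bash
sleep 1
```

```text
(no output)
```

View pics/w15.png

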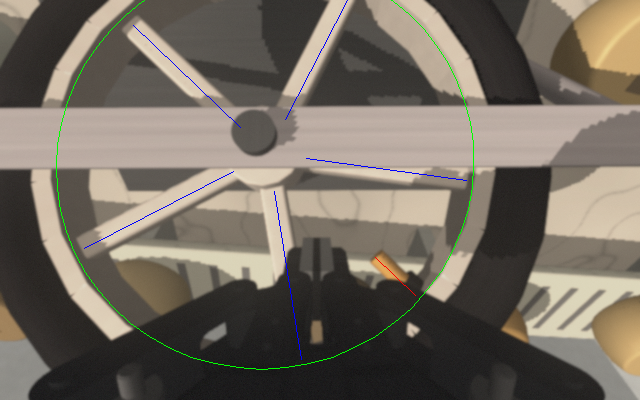

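Emit:
apply_moves(moves="1 0 0 0.08 0 0 0; 1 0 0 0.08 0 0 0; 1 0 0 0 0 0 0")

```text
t: 13.37
eef_pos: [0.6371, 0.0129, 0.1982]
tool_rot: [0.13, 0.658, 0.727, 0.146]
contact_force: [-7.0, 0.2, 13.0]
gripper_width: -0.005
```

```bash
python3 - <<'E'
from h import *
o,p,R=cur();print(inw(p),o['contact_force'])
ph=np.linspace(-10,26,12)
pts=[(*push(a,57),20) for a in ph];print(np.round(pts).tolist())
path(pts,p,R)
E
```

```text
[-28.6  45.1  18.4] [-6.95922095  0.18087066 13.02603655]
[[-26.0, 45.0, 20.0], [-23.0, 47.0, 20.0], [-19.0, 48.0, 20.0], [-15.0, 49.0, 20.0], [-12.0, 50.0, 20.0], [-10.0, 50.0, 20.0], [-7.0, 51.0, 20.0], [-4.0, 51.0, 20.0], [-1.0, 52.0, 20.0], [2.0, 52.0, 20.0], [5.0, 52.0, 20.0], [8.0, 51.0, 20.0]]
1 -0.018 0.005 0.012 0.01 -0 -0; 1 -0.031 0.012 -0.004 0.01 -0 -0; 1 -0.031 0.01 -0.004 0.01 -0 -0; 1 -0.032 0.007 -0.003 0.01 -0 -0; 1 -0.023 0.007 -0.003 0.01 -0 -0; 1 -0.022 0.005 -0.002 0.01 -0 -0; 1 -0.024 0.004 -0.002 0.01 -0 -0; 1 -0.023 0.004 -0.001 0.01 -0 -0; 1 -0.025 0.002 -0.001 0.01 -0 -0; 1 -0.025 0.001 -0.001 0.01 -0 -0; 1 -0.025 -0.001 0 0.01 -0 -0; 1 -0.025 -0.001 0.001 0.01 -0 -0
```

Emit:
apply_moves(moves="1 0.01 0 -0.035 0 0 0; 1 0 0 0 0 0 0")

```text
t: 13.53
eef_pos: [0.6343, 0.014, 0.2017]
tool_rot: [0.13, 0.658, 0.727, 0.146]
contact_force: [0.7, -0.1, 1.1]
gripper_width: -0.004
```

```bash
python3 - <<'E'
from h import *
look(16,np.radians(314))
E
```

```text
13.5333 [ 0.72809168 -0.12954789  1.12185396] [-30.   45.6  14. ] [-0.59  0.25  0.55  2.03 -0.29  0.52  1.81]
```

```bash
sleep 1
```

```text
(no output)
```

View pics/w16.png

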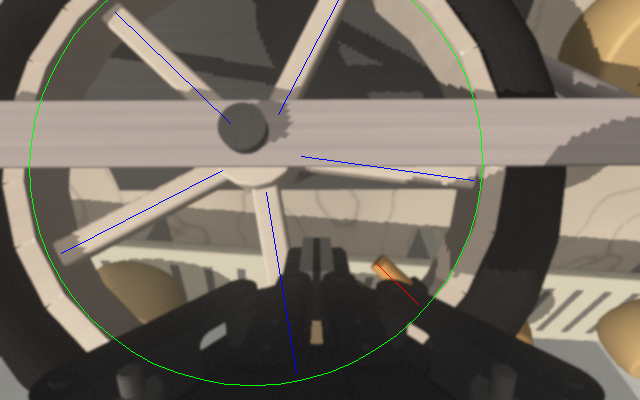

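View pics/side16.png

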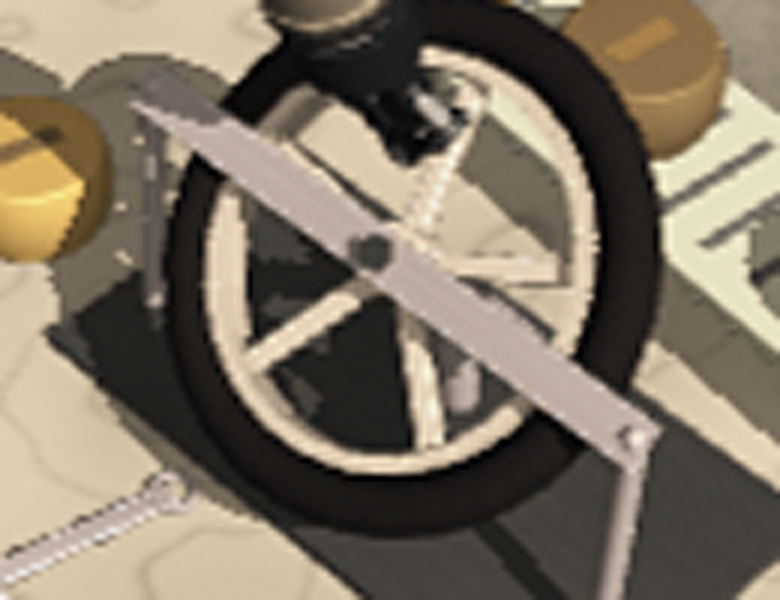

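```bash
python3 - <<'E'
from h import *
o,p,R=cur();print(inw(p),o['contact_force'])
ph=np.linspace(-10,26,12)
pts=[(*push(a,57,ax=15),15) for a in ph];print(np.round(pts).tolist())
path(pts,p,R)
E
```

```text
[-30.1  44.9  14.2] [ 0.09788201 -0.52139007  0.4213342 ]
[[-26.0, 47.0, 15.0], [-23.0, 49.0, 15.0], [-19.0, 50.0, 15.0], [-15.0, 51.0, 15.0], [-12.0, 52.0, 15.0], [-10.0, 52.0, 15.0], [-7.0, 53.0, 15.0], [-4.0, 53.0, 15.0], [-1.0, 54.0, 15.0], [2.0, 54.0, 15.0], [5.0, 54.0, 15.0], [8.0, 54.0, 15.0]]
1 -0.031 0.02 -0.001 0.01 -0 -0; 1 -0.03 0.012 -0.004 0.01 -0 -0; 1 -0.031 0.009 -0.004 0.01 -0 -0; 1 -0.032 0.008 -0.003 0.01 -0 -0; 1 -0.023 0.006 -0.003 0.01 -0 -0; 1 -0.023 0.006 -0.002 0.01 -0 -0; 1 -0.023 0.004 -0.002 0.01 -0 -0; 1 -0.024 0.003 -0.001 0.01 -0 -0; 1 -0.024 0.002 -0.001 0.01 -0 -0; 1 -0.025 0.001 -0.001 0.01 -0 -0; 1 -0.025 0 0 0.01 -0 -0; 1 -0.026 -0.002 0.001 0.01 -0 -0
```

Emit:
apply_moves(moves="1 -0.03 0.01 0 0 0 0; 1 -0.03 0.01 -0.004 0 0 0; 1 -0.03 0.01 -0.004 0 0 0; 1 -0.03 0.008 -0.003 0 0 0; 1 -0.025 0.006 -0.003 0 0 0; 1 0 0 0 0 0 0")

```text
t: 14.13
eef_pos: [0.6404, -0.0045, 0.2051]
tool_rot: [0.13, 0.658, 0.727, 0.145]
contact_force: [-0.5, -1.3, -0.6]
gripper_width: -0.002
```

```bash
python3 - <<'E'
from h import *
look(17,np.radians(320))
E
```

```text
14.1333 [-0.45780225 -1.25382618 -0.64019045] [-10.9  51.   14.5] [-0.54  0.26  0.54  2.01 -0.31  0.53  1.86]
```

```bash
sleep 1
```

```text
(no output)
```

View pics/w17.png

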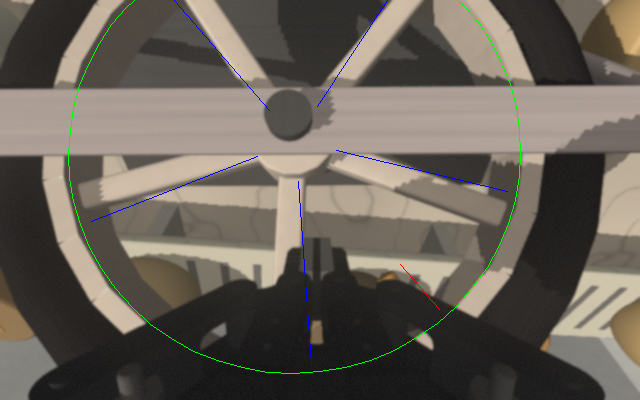

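Emit:
apply_moves(moves="1 -0.025 0.003 -0.002 0 0 0; 1 -0.025 0.003 -0.001 0 0 0; 1 -0.025 0.002 -0.001 0 0 0; 1 -0.025 0 0 0 0 0; 1 -0.025 0 0 0 0 0; 1 -0.025 -0.003 0.001 0 0 0; 1 -0.025 -0.004 0.002 0 0 0; 1 -0.02 -0.004 0.002 0 0 0; 1 0 0 0 0 0 0")

```text
t: 14.98
eef_pos: [0.6421, -0.0277, 0.2045]
tool_rot: [0.13, 0.658, 0.727, 0.145]
contact_force: [0.9, 0.4, 0.1]
gripper_width: 0.0
```

```bash
python3 - <<'E'
from h import *
look(18,np.radians(350))
E
```

```text
14.9833 [0.85188507 0.39144559 0.05971302] [12.3 50.1 14.5] [-0.48  0.26  0.53  2.   -0.34  0.54  1.93]
```

```bash
sleep 1
```

```text
(no output)
```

View pics/w18.png

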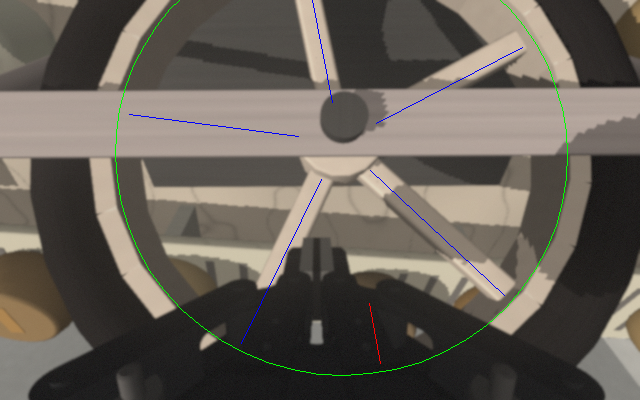

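Emit:
apply_moves(moves="1 -0.02 -0.009 0.004 0 0 0; 1 -0.02 -0.01 0.004 0 0 0; 1 -0.02 -0.011 0.004 0 0 0; 1 -0.015 -0.011 0.004 0 0 0; 1 0 0 0 0 0 0")

```text
t: 15.5
eef_pos: [0.6388, -0.0369, 0.2007]
tool_rot: [0.13, 0.658, 0.727, 0.145]
contact_force: [-0.1, -0.4, 0.6]
gripper_width: -0.002
```

```bash
python3 - <<'E'
from h import *
look(19,0)
E
```

```text
15.5 [-0.11217326 -0.38912284  0.58700417] [21.1 44.4 14.3] [-0.46  0.26  0.52  2.01 -0.35  0.53  1.96]
orange 6 [351.83333333 168.66666667] theta deg 359.0 err px 1.6082774343999
```

```bash
sleep 1
```

```text
(no output)
```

View pics/w19.png

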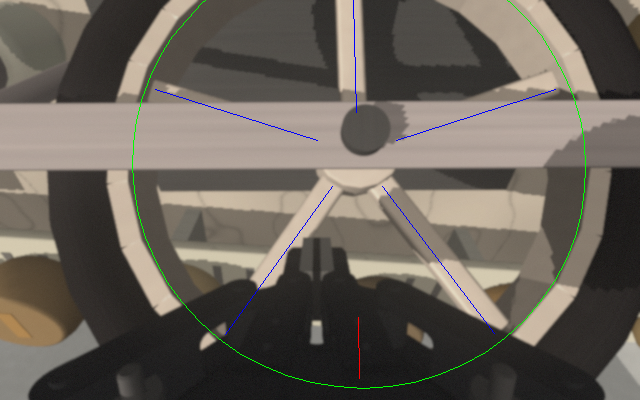

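Emit:
apply_moves(moves="1 0.03 0 0 0 0 0; 1 0 0 -0.08 0 0 0; 1 0 0 -0.15 0 0 0; 1 0 0 -0.2 0 0 0; 1 0 0 -0.25 0 0 0; 1 0 0 -0.25 0 0 0; 1 0 0 -0.25 0 0 0; 1 0 0 -0.2 0 0 0; 1 0 0 0 0 0 0; 1 0 0 0 0 0 0; 1 0 0 0 0 0 0; 1 0 0 0 0 0 0")

```text
t: 16.6
eef_pos: [0.5752, -0.0386, 0.3524]
tool_rot: [0.129, 0.658, 0.728, 0.144]
contact_force: [0.1, 0.6, -1.5]
gripper_width: 0.002
```

```bash
python3 - <<'E'
from h import *
look(20,0)
P=imaging.read_camera('top');over(P,None,None,0,'top20.png')
P=imaging.read_camera('wrist');o,p,R=cur()
h=cv2.cvtColor(P['image'],cv2.COLOR_RGB2HSV);m=cv2.inRange(h,(8,140,110),(25,255,255))
c0=projw(P,p,R,wp(S,.095,0))[0];print(c0)
n,l,st,ce=cv2.connectedComponentsWithStats(m)
for i in range(1,n):
    if st[i,4]>20: print(st[i],ce[i])
E
```

```text
16.6 [ 0.14970852  0.60272465 -1.4606691 ] [  16.4  104.6 -138.8] [-0.62 -0.05  0.59  1.94 -0.    0.85  1.64]
orange 15 [350.8 170. ] theta deg 358.75 err px 0.07521024305853663
[332.52739658 225.65265042]
[331 216   6  18  90] [333.01111111 224.62222222]
```

```bash
sleep 1
```

```text
(no output)
```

View pics/w20.png

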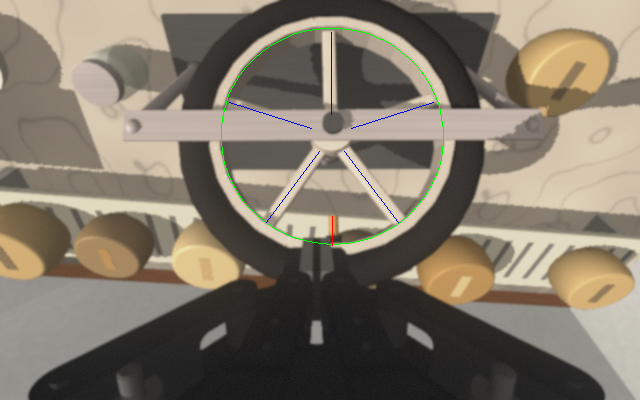

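View pics/side20.png

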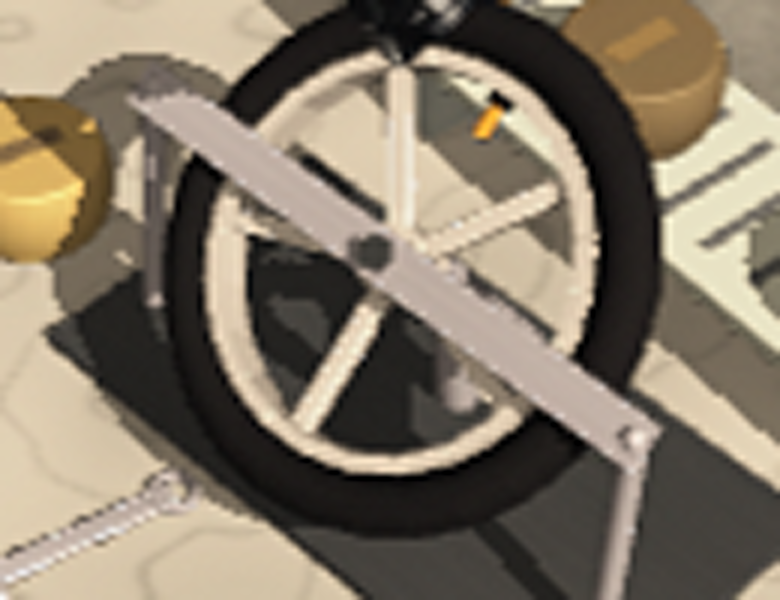

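```bash
python3 -c "
from h import *
print(bot.hand_in())"
```

```text
the job is handed in; nothing more can be done
None
```

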